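# Set the bar home on the registration board

## Robot

A 6-joint arm with a two-finger parallel gripper is mounted at the origin on the work surface. World frame = base frame: x ahead of the robot, y to its left, z up, the work surface at z = 0. Lengths are in m, angles in degrees, forces in N, time in s.
With the tool pointing down it reaches from about 0.275 to 0.825 m from the base axis. Payload 5.2 kg.
Tool frame: the origin (TCP) lies at the very end of the fingers, on their centre line; the grasp point (between the pads) lies 19 mm behind it; z points along the fingers, x is the direction in which the jaws open and shut, and the axes are right-handed (so a half turn about z gives the same grasp; the last joint's range is limited). The gripper opens to 93 mm and grips with 3 to 60 N. Pads are 15 mm wide; open, the fingers measure 128 mm over their backs; the gripper's body (75 mm by 188 mm) begins 65 mm behind the grasp point.
Start: joints at [59.714, 14.817, 87.949, -0, 77.235, -11.62], TCP at [0.176, 0.521, 0.219] pointing down, gripper open.
Joint ranges: [-179.93, 179.93], [-52.35, 119.4], [10.71, 147.94], [-69.91, 249.91], [12.55, 155.21], [-178.61, 178.61]. Speed limits (degrees/s): [147.25, 147.25, 180, 180, 180, 180].

## Interface

Orientations are given as a 3x3 rotation matrix whose columns are the frame's x, y, z axes.
In Python, from workcell import env gives the robot as it stands.
- The arm moves only by the tool play_rows, never from a script. Its argument "increments" is a list that holds one entry, the list of rows, each a list of 6 numbers: the shift along the tool's x, y, z each as a share of 0.2 m, from -1 to 1, then the turn, a rotation vector about the tool's x, y, z each as a share of 0.5 rad, from -1 to 1. In form: [[[dx, dy, dz, rx, ry, rz], ...]]. A call has exactly 8 rows; each row is the pose to reach, as a shift and turn from the pose commanded when the call began, along the tool's axes at that moment; what a row does not reach only later rows make up. A row lasts 1/12 s, in which the tool goes at most 41.7 mm and 7.16 degrees, less where a joint would pass 70% of its speed; a pose out of reach is approached as far as the arm can. A call with a number of a shift or a turn outside -1 to 1 is refused whole. A call with a gripper value outside its range is refused whole. "jaw" is the gripper command: -1 is shut, 1 is fully open, values between are in proportion, set as the call begins (left out, the last holds). The fingers move at their own pace and stop on an object; the grip force is fixed at half the most. Time passes only in rows, so rows that repeat a pose let the fingers close, or fill a call up. It gives the time, the measured TCP pose, the force and the opening at its end, in the units of the state.
- env.sense(): the state, without advancing time (a new reading comes with each control period).
- env.grab_frame(name): name is "scene" or "side" or "wrist"; returns a dict with "pixels" (420x560x3 uint8, red, green, blue), "fx", "fy", "cx", "cy" (pixels), "D" ([k1, k2, p1, p2, k3] as OpenCV has them; the pictures are not rectified), "world_to_cam" (4x4, takes a point from world to camera coordinates). Camera axes: x right, y up, looking along -z (the intrinsics and any distortion apply to the point x, -y, -z); pixel columns grow to the right and rows downward; lengths in m; the calibration is good to about 2 mm. A picture is of the moment at which its call begins. There is no depth.
- env.close_job(): hands the job in, once; it reports no verdict.
The state is a dict: "time_s": time; "joint_positions": joint angles; "joint_velocities": joint speeds; "tau": joint torques, N m; "eef_pos": TCP position; "tcp_rot": TCP orientation; "contact_force": force on the tool from outside, world axes, zero at the start; "wrist_torque": the same for the moment, N m; "gripper_width": finger opening in m.
Only numpy, scipy, OpenCV 4.12 (cv2) and the standard library are available. Lean on these libraries where they do the work, as an engineer would, in place of code of your own. Each camera call takes 0.05 s, during which the arm holds its last target.

## Task

On the registration board, push the loose aluminium bar up to the rail: lean on it opposite the pad by the stop first, then opposite the other pad, each with about 10 N (never more than 20 N on a pad or the stop), so that it lies flush and parallel on both pads. Then push it along the rail by its free end until it bears on the end stop with about 10 N too. Leave it flush on both pads and the stop, flat on the bed, and leave the ink tin and the ink knife on the board where they are.

Things in the scene. Friction and masses are not known exactly. Their poses are not given: they have to be found in the camera images.
- board: Fixed plywood board, 290 x 500 x 12 mm. Origin: under the bed, on the table; x points away from the robot to the rail, y along the rail, z up; bed from x -170 to 120 mm, y -250 to 250, top at z 12. A fixed steel rail (26 mm tall, face at x 83 mm) stands along its far edge, y -175 to 135. Measured positions are only good to a few mm: feel the last bit.
- pad_near: The flat steel contact pad on the rail's face nearer the end stop. Origin: centre of the pad's face, at board (80, -100, 24) mm; axes as the board. The pad is 80 mm long, 20 tall and stands 3 proud of the rail; with the other pad it is what the bar's long face lies against. Rigid.
- pad_far: The other flat steel contact pad on the rail's face, farther from the end stop, 80 mm long, 20 tall. Origin: centre of its face, at board (80, 95, 24) mm. Rigid.
- stop: Dark steel end stop, a rigid block 70 x 25 x 26 mm standing on the bed at the rail's -y end. Origin: centre of its face, at board (66, -150, 25) mm; the face looks along the board's +y.
- bar_center (a point): Centre of the loose plain aluminium bar, 30 mm wide, 300 long, 20 tall, flat on the bed, askew by up to 0.2 rad, its centre line starting 50 to 95 mm short of where it lies against the pads, its end 20 to 55 mm short of the stop. 0.25 to 0.5 kg, slides under 1 to 6 N. x across it (to the rail), y along it, z up. Push it with the shut fingers; no grasp is needed.
- bar_near (a point): Point on the bar's rail-side long face, half-way up, 5 mm from the end next to the stop (bar x +15, y -145 mm).
- bar_far (a point): Point on the bar's rail-side long face, half-way up, 5 mm from the end away from the stop (bar x +15, y +145 mm).
- bar_head (a point): Centre of the bar's end face that goes against the stop (bar y -150 mm).
- tin: Bystander: small round ink tin, 44 mm across, 42 tall, standing on the board in front of the middle of the bar. Origin: centre of its underside.
- knife: Bystander: ink knife (spatula), 170 mm long, lying on the front right part of the board. Origin: at its underside, near its middle.
- bar: The same bar; origin: centre of its underside, axes as at its centre.

How it is judged:
By the outcome, as a careful person would: the job done as asked, in the order asked, and still so for the second after the job is handed in, with the robot touching nothing.
It also fails if it takes over 67 s, if anything falls off the work surface, if the arm or the gripper's body presses on something with over 40 N, if the wrist force passes 120 N, or if a joint passes its speed limit or range.

## Working session

There is one attempt and no reset: what is moved stays moved. The work goes in short steps, Python scripts to look and compute and a tool call to move; the robot and the scene stay as the last step left them, time stands still between calls to the robot, and variables do not carry over. Pictures are saved under pics/ and viewed, and the job is handed in when it is done.

Besides the shell and the picture viewer there is one more tool, called in YAML: its name, and indented under it one key for each argument. play_rows: Moves the arm, as the interface text tells. Shift numbers are shares of 0.2 m and turn numbers shares of 0.5 rad, none past 1 either way. Its arguments: {"type":"object","properties":{"increments":{"type":"array","items":{"type":"array","items":{"type":"array","items":{"type":"number"}}}},"jaw":{"type":"number"}},"required":["increments"]}

```bash
ls; mkdir -p pics; python3 - <<'E'
from workcell import env
import cv2,numpy as np
s=env.sense()
for k,v in s.items(): print(k,np.round(v,4).tolist())
for n in ["scene","side","wrist"]:
    f=env.grab_frame(n); cv2.imwrite(f"pics/a_{n}.png",f["pixels"][...,::-1])
    print(n,f["fx"],f["fy"],f["cx"],f["cy"],f["D"]); print(np.round(f["world_to_cam"],4).tolist())
    np.savez(f"a_{n}.npz",**{k:f[k] for k in f})
E
```

```text
pics
time_s 0.0
joint_positions [59.7124, 14.8586, 88.012, -0.0005, 77.2348, -11.6208]
joint_velocities [0.0919, -0.0321, 0.0253, 0.0864, -0.087, -0.0435]
tau [-0.002, -43.7304, -28.4004, 0.0716, 0.0416, -0.0001]
eef_pos [0.1757, 0.5206, 0.2178]
tcp_rot [[0.3201, 0.9474, -0.0009], [0.9474, -0.3201, -0.0016], [-0.0018, -0.0004, -1.0]]
contact_force [0.5727, -1.126, 0.2633]
wrist_torque [0.0246, 0.0031, -0.001]
gripper_width 0.093
scene 516.9999867238331 516.9999867238331 282.56832009881856 210.7418142937519 [-0.16835068  0.          0.          0.          0.        ]
[[0.6913, 0.7226, 0.0066, -0.3744], [-0.5469, 0.5172, 0.6583, 0.2251], [0.4723, -0.4587, 0.7527, -1.1789], [0.0, 0.0, 0.0, 1.0]]
side 397.5529713439674 397.5529713439674 284.59359648479244 201.66259816560847 [-0.05440861  0.          0.          0.          0.        ]
[[0.7616, -0.6478, -0.0197, -0.3848], [0.4503, 0.5071, 0.7349, -0.2959], [-0.4661, -0.5686, 0.6779, -0.4583], [0.0, 0.0, 0.0, 1.0]]
wrist 350.8835344794837 350.8835344794837 277.29772788271157 201.5738994544819 [-0.00464383  0.          0.          0.          0.        ]
[[0.3193, 0.9476, -0.003, -0.5485], [-0.9101, 0.3058, -0.2797, 0.0334], [-0.2642, 0.0921, 0.9601, -0.3922], [0.0, 0.0, 0.0, 1.0]]
```

View pics/a_scene.png

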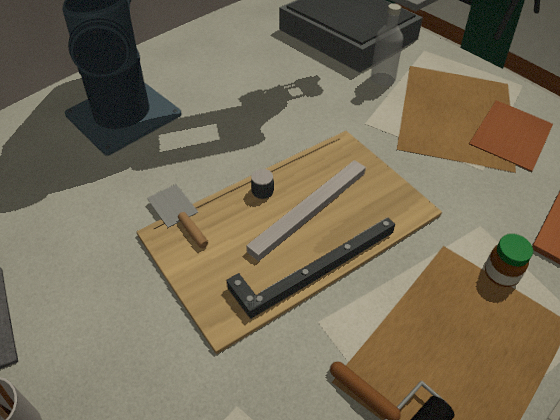

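View pics/a_side.png

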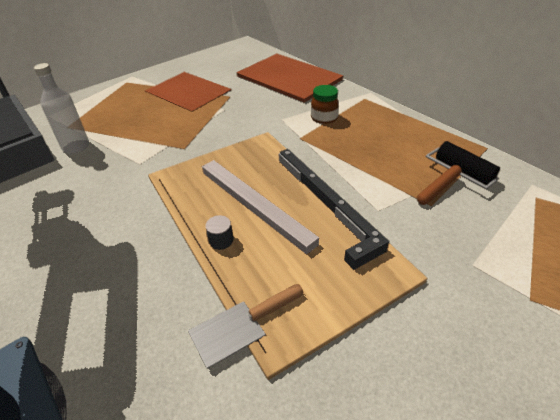

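View pics/a_wrist.png

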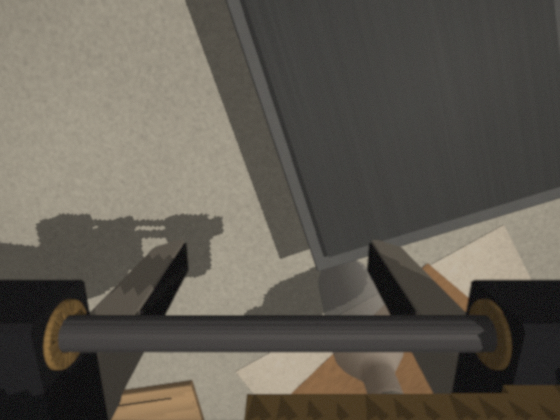

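The scene image shows the board corners at about (137,233), (347,131), (441,212) and (217,351). The bar runs from (250,255) to (362,168), with the tin at (262,185), the knife at (180,215) and the stop at (243,295). I'll enlarge both views to pick corners.

```bash
python3 - <<'E'
import cv2,numpy as np
def crop(n,x0,y0,x1,y1,k,o):
    im=cv2.imread(f"pics/a_{n}.png")[y0:y1,x0:x1]
    im=cv2.resize(im,None,fx=k,fy=k,interpolation=cv2.INTER_CUBIC)
    im=cv2.convertScaleAbs(im,alpha=1.4,beta=10)
    for i in range(0,x1-x0,20):
        cv2.putText(im,str(x0+i),(i*k,10),0,.35,(0,0,255),1); cv2.line(im,(i*k,12),(i*k,18),(0,0,255),1)
    for i in range(0,y1-y0,20):
        cv2.putText(im,str(y0+i),(0,i*k+4),0,.35,(0,0,255),1)
    cv2.imwrite(f"pics/{o}.png",im)
crop("scene",220,150,410,320,4,"c1")
crop("side",190,140,390,280,4,"c2")
E
```

```text
(no output)
```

View pics/c1.png

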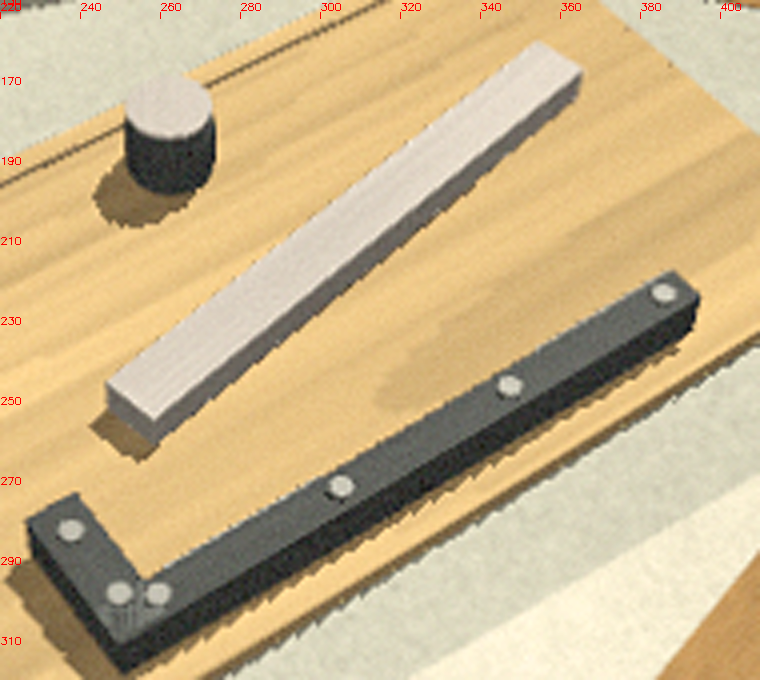

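View pics/c2.png

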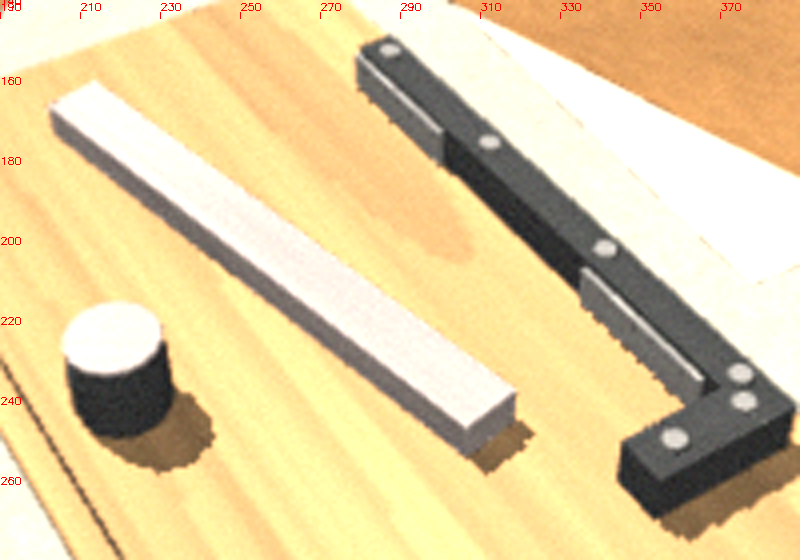

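```bash
cat > h.py <<'E'
import cv2,numpy as np
from scipy.optimize import least_squares
def load(n,p="a"): return dict(np.load(f"{p}_{n}.npz"))
def proj(f,P):
    P=np.atleast_2d(P).astype(float); W=f["world_to_cam"]
    c=P@W[:3,:3].T+W[:3,3]; c=c*np.array([1,-1,-1])
    K=np.array([[f["fx"],0,f["cx"]],[0,f["fy"],f["cy"]],[0,0,1]],float)
    return cv2.projectPoints(c.reshape(-1,1,3),np.zeros(3),np.zeros(3),K,np.array(f["D"],float))[0].reshape(-1,2)
def unproj(f,uv,z):
    K=np.array([[f["fx"],0,f["cx"]],[0,f["fy"],f["cy"]],[0,0,1]],float)
    n=cv2.undistortPoints(np.array(uv,float).reshape(-1,1,2),K,np.array(f["D"],float)).reshape(-1,2)
    W=f["world_to_cam"]; R=W[:3,:3]; o=-R.T@W[:3,3]
    d=np.c_[n[:,0],-n[:,1],-np.ones(len(n))]@R
    return o+d*((z-o[2])/d[:,2])[:,None]
def tf(p,L):
    L=np.array(L,float); c,s=np.cos(p[2]),np.sin(p[2])
    return np.c_[p[0]+c*L[:,0]-s*L[:,1],p[1]+s*L[:,0]+c*L[:,1],L[:,2]]
def fit(obs,p0):
    r=lambda p:np.concatenate([(proj(f,tf(p,L))-uv).ravel() for f,L,uv in obs])
    s=least_squares(r,p0,loss="soft_l1"); return s.x,r(s.x)
E
python3 - <<'E'
from h import *
S,D=load("scene"),load("side")
a=lambda l,o:(np.array(l,float)+.5)/4-.5+np.array(o)
so,do=(220,150),(190,140)
bu=a([(107,384),(155,418),(538,41),(582,68)],so); bv=a([(50,105),(94,80),(515,393),(466,428)],do)
print(unproj(S,bu,.032)[:,:2].round(4).tolist());print(unproj(D,bv,.032)[:,:2].round(4).tolist())
ru=a([(27,520),(76,493),(673,270)],so); rv=a([(622,445),(657,478),(795,402)],do)
L=lambda l:np.array(l)/1000
rl=L([(31,-175,38),(31,-150,38),(83,135,38)]); rv_l=L([(31,-150,38),(31,-175,38),(101,-175,38)])
print(unproj(S,ru,.038)[:,:2].round(4).tolist());print(unproj(D,rv,.038)[:,:2].round(4).tolist())
cs=unproj(S,[(137,233),(347,131),(441,212),(217,351)],.012)
print("board corners",cs[:,:2].round(4).tolist())
bl=L([(-170,-250,12),(-170,250,12),(120,250,12)])
best=None
for y0 in np.arange(-3,3.1,1):
    p,r=fit([(S,bl,np.array([(137,233),(347,131),(441,212)],float)),(S,rl,ru),(D,rv_l,rv)],[cs[:,0].mean(),cs[:,1].mean(),y0])
    if best is None or (r**2).sum()<(best[1]**2).sum(): best=(p,r)
print("board",best[0].round(4),best[1].round(1)); pb=best[0]
bl1=L([(-15,-150,32),(15,-150,32),(-15,150,32),(15,150,32)]); bl2=L([(-15,150,32),(15,150,32),(15,-150,32),(-15,-150,32)])
b,r=fit([(S,bl1,bu),(D,bl2,bv)],[*unproj(S,bu,.032)[:,:2].mean(0),pb[2]])
print("bar",b.round(4),r.round(1))
d=b-pb; c,s=np.cos(pb[2]),np.sin(pb[2])
print("bar in board",(c*d[0]+s*d[1]).round(4),(-s*d[0]+c*d[1]).round(4),d[2])
# tin top
for f,uv in ((S,a([(168,106)],so)),(D,a([(113,338)],do))):
    w=unproj(f,uv,.054)[0]; e=w[:2]-pb[:2]; print("tin",w[:2].round(4),c*e[0]+s*e[1],-s*e[0]+c*e[1])
for nm,uvs in (("scene",[(147,193),(171,185),(197,208),(179,216),(207,243)]),("side",[(190,325),(248,304),(265,338),(205,364),(300,290)])):
    w=unproj(load(nm),uvs,.016)[:,:2]-pb[:2]; print(nm,"knife board",np.c_[c*w[:,0]+s*w[:,1],-s*w[:,0]+c*w[:,1]].round(3).tolist())
np.savez("pose.npz",pb=pb,b=b)
E
```

```text
[[0.5083, -0.0547], [0.536, -0.0519], [0.4941, 0.2441], [0.522, 0.2454]]
[[0.4928, 0.2426], [0.5212, 0.2455], [0.5332, -0.0541], [0.5053, -0.0547]]
[[0.542, -0.127], [0.5455, -0.1038], [0.6389, 0.1697]]
[[0.5417, -0.1055], [0.5397, -0.1259], [0.6105, -0.1363]]
board corners [[0.3372, -0.1726], [0.4103, 0.3206], [0.6909, 0.2754], [0.6183, -0.2126]]
board [ 0.5369  0.0502 -0.1519] [-1.2 -2.3 -0.5 -1.3  2.2 -0.3 -0.6 -0.2  0.2 -0.6  0.7 -0.2  0.1 -2.
  1.4  0.1  0.8  0.7]
bar [0.5142 0.0959 0.0441] [-0.9 -0.9 -0.7  0.4 -0.3 -0.6  0.5 -0.1 -0.8 -0.5  0.3 -0.5  0.8 -1.
  0.2 -0.2]
bar in board -0.0294 0.0418 0.1960911929878201
tin [0.4178 0.0635] -0.11976551676414394 -0.004820217124095562
tin [0.4163 0.0628] -0.12113178014156425 -0.005756481229281534
scene knife board [[-0.241, -0.193], [-0.233, -0.144], [-0.151, -0.131], [-0.153, -0.168], [-0.068, -0.157]]
side knife board [[-0.228, -0.13], [-0.141, -0.143], [-0.147, -0.204], [-0.233, -0.194], [-0.063, -0.164]]
```

play_rows:
  increments:
    - [[-0.05,0.1,0,0,0,-0.05],[-0.13,0.25,0,0,0,-0.13],[-0.22,0.42,0,0,0,-0.22],[-0.31,0.59,0,0,0,-0.3],[-0.39,0.75,0,0,0,-0.348],[-0.46,0.87,0,0,0,-0.348],[-0.5,0.94,0,0,0,-0.348],[-0.5,0.95,0,0,0,-0.348]]
  jaw: -1

```text
time_s: 0.82
eef_pos: [0.3258, 0.3633, 0.2185]
tcp_rot: [[0.155, 0.988, 0.0], [0.988, -0.155, -0.001], [-0.001, 0.0, -1.0]]
contact_force: [0.5, -0.1, -1.0]
gripper_width: 0.0443
```

```bash
cat > st.py <<'E'
from workcell import env
import numpy as np
pb=np.load("pose.npz")["pb"]; c,s=np.cos(pb[2]),np.sin(pb[2])
def st():
    S=env.sense(); e=np.array(S["eef_pos"]); d=e[:2]-pb[:2]; F=S["contact_force"]; R=np.array(S["tcp_rot"])
    print("t",round(S["time_s"],2),"board mm",np.round([1e3*(c*d[0]+s*d[1]),1e3*(-s*d[0]+c*d[1]),1e3*e[2]],1),"F board",np.round([c*F[0]+s*F[1],-s*F[0]+c*F[1],F[2]],1),"w",round(S["gripper_width"],4),
     "toolx yaw in board deg",round(np.degrees(np.arctan2(R[1,0],R[0,0])-pb[2]),2),"tilt",np.round(R[:2,2],4), "qd", np.abs(S["joint_velocities"]).max().round(1))
if __name__=="__main__": st()
E
python3 st.py
```

```text
t 0.82 board mm [-256.1  277.5  218.5] F board [ 0.5 -0.  -1. ] w 0.0443 toolx yaw in board deg 89.81 tilt [ 0.0003 -0.0011] qd 1.8
```

play_rows:
  increments:
    - [[-0.06,0.08,0.02,0,0,0],[-0.16,0.2,0.08,0,0,0],[-0.27,0.35,0.18,0,0,0],[-0.39,0.5,0.3,0,0,0],[-0.51,0.65,0.42,0,0,0],[-0.6,0.76,0.52,0,0,0],[-0.64,0.82,0.58,0,0,0],[-0.65,0.83,0.6,0,0,0]]

```text
time_s: 1.48
eef_pos: [0.4689, 0.2102, 0.0961]
tcp_rot: [[0.154, 0.988, -0.003], [0.988, -0.154, -0.001], [-0.001, -0.003, -1.0]]
contact_force: [0.0, -0.2, -0.1]
gripper_width: 0.0007
```

play_rows:
  increments:
    - [[0,0,0.04,0,0,0],[0,0,0.11,0,0,0],[0,0,0.2,0,0,0],[0,0,0.28,0,0,0],[0,0,0.34,0,0,0],[0,0,0.37,0,0,0],[0,0,0.38,0,0,0],[0,0,0.38,0,0,0]]

```text
time_s: 2.15
eef_pos: [0.468, 0.213, 0.0229]
tcp_rot: [[0.15, 0.989, 0.0], [0.989, -0.15, 0.0], [0.0, -0.0, -1.0]]
contact_force: [-0.2, 0.8, -0.2]
gripper_width: 0.0004
```

```bash
python3 st.py; python3 - <<'E'
from workcell import env
import cv2,numpy as np
for n in ["scene","side"]:
    f=env.grab_frame(n); cv2.imwrite(f"pics/b_{n}.png",f["pixels"][...,::-1]); np.savez(f"b_{n}.npz",**f)
E
```

```text
t 2.15 board mm [-92.8 150.5  22.9] F board [-0.4  0.8 -0.2] w 0.0004 toolx yaw in board deg 90.09 tilt [0.     0.0002] qd 0.8
```

View pics/b_scene.png

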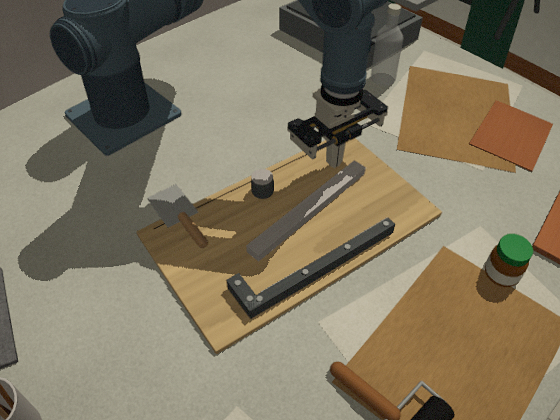

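View pics/b_side.png

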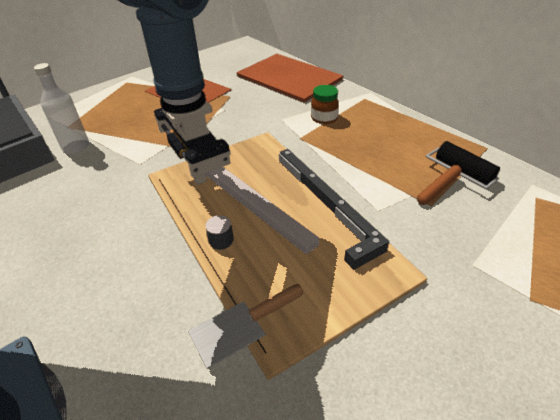

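play_rows:
  increments:
    - [[0,0.02,0.015,0,0,0],[0,0.05,0.025,0,0,0],[0,0.08,0.025,0,0,0],[0,0.11,0.025,0,0,0],[0,0.14,0.025,0,0,0],[0,0.17,0.025,0,0,0],[0,0.19,0.025,0,0,0],[0,0.2,0.025,0,0,0]]

```text
time_s: 2.92
eef_pos: [0.5088, 0.2057, 0.0176]
tcp_rot: [[0.152, 0.988, 0.0], [0.988, -0.152, 0.0], [0.0, 0.0, -1.0]]
contact_force: [-1.9, 2.3, 1.9]
gripper_width: 0.0004
```

```bash
python3 st.py; cat > shot.py <<'E'
import sys,cv2,numpy as np
from workcell import env
p=sys.argv[1]
for n in sys.argv[2:]:
    f=env.grab_frame(n); np.savez(f"{p}_{n}.npz",**f)
    x0,y0,x1,y1={"scene":(215,120,415,330),"side":(180,130,400,280),"wrist":(0,0,560,420)}[n]
    k=1 if n=="wrist" else (2.8 if n=="scene" else 3.6)
    im=f["pixels"][y0:y1,x0:x1,::-1]
    im=cv2.convertScaleAbs(cv2.resize(im,None,fx=k,fy=k,interpolation=cv2.INTER_CUBIC),alpha=1.6,beta=10)
    cv2.imwrite(f"pics/{p}_{n}.png",im)
E
python3 shot.py c scene side
```

```text
t 2.92 board mm [-51.3 149.5  17.6] F board [-2.2  2.   1.9] w 0.0004 toolx yaw in board deg 89.98 tilt [0.0003 0.0001] qd 2.1
```

View pics/c_side.png

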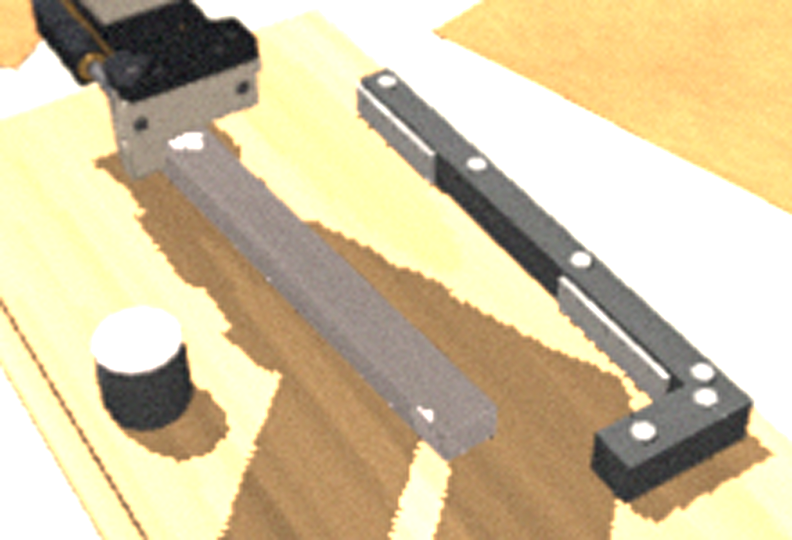

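View pics/c_scene.png

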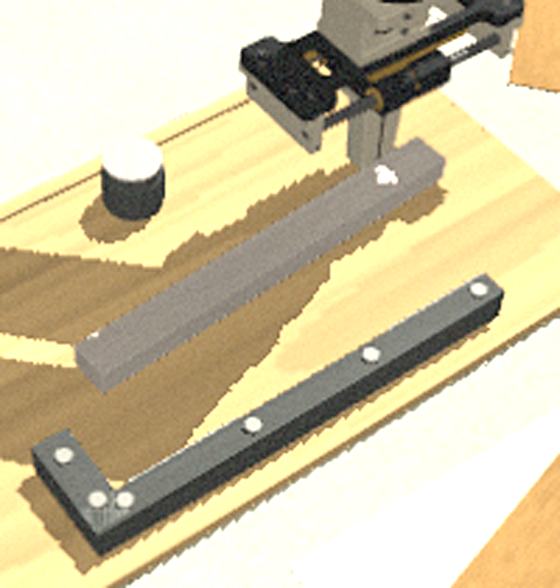

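The side view shows the bar now nearly parallel to the rail. Its near-end rail corner is at crop (495,412) in the side view and (104,376) in the scene view. Next I'll measure its pose.

```bash
cat > bf.py <<'E'
from h import *
pb=np.load("pose.npz")["pb"]
C=dict(nf=(-15,-150,32),nr=(15,-150,32),ff=(-15,150,32),fr=(15,150,32))
def barfit(p,sc,sd):
    obs=[]
    for n,d,k,o in (("scene",sc,2.8,(215,120)),("side",sd,3.6,(180,130))):
        if d:
            L=np.array([C[q] for q in d])/1e3; uv=(np.array(list(d.values()),float)+.5)/k-.5+np.array(o); obs.append((load(n,p),L,uv))
    b,r=fit(obs,[.54,.08,pb[2]]); e=b-pb; c,s=np.cos(pb[2]),np.sin(pb[2])
    x,y,t=c*e[0]+s*e[1],-s*e[0]+c*e[1],e[2]
    print("bar board mm",round(1e3*x,1),round(1e3*y,1),"yaw",round(t,4),"res",r.round(1).tolist())
E
python3 - <<'E'
from bf import *
barfit("c",dict(nf=(77,350),nr=(104,376),ff=(419,138),fr=(443,160)),dict(nr=(495,410),nf=(448,432)))
E
```

```text
bar board mm -17.2 37.9 yaw 0.0673 res [-1.1, -1.5, -0.4, 0.2, -0.1, -0.9, 2.2, -0.4, 1.6, -1.9, 0.1, 0.4]
```

play_rows:
  increments:
    - [[0,0.01,0,0,0,0],[0,0.025,0,0,0,0],[0,0.025,0,0,0,0],[0,-0.03,0,0,0,0],[-0.06,-0.1,0,0,0,0],[-0.2,-0.1,0,0,0,0],[-0.4,-0.1,0,0,0,0],[-0.55,-0.1,0,0,0,0]]

```text
time_s: 3.68
eef_pos: [0.4701, 0.0991, 0.0177]
tcp_rot: [[0.149, 0.989, 0.0], [0.989, -0.149, -0.001], [-0.001, 0.0, -1.0]]
contact_force: [0.6, 0.0, -0.1]
gripper_width: 0.0004
```

```bash
python3 st.py
```

```text
t 3.68 board mm [-73.4  38.3  17.7] F board [ 0.6  0.1 -0.1] w 0.0004 toolx yaw in board deg 90.14 tilt [ 0.     -0.0006] qd 43.4
```

play_rows:
  increments:
    - [[0,0.05,0,0,0,0],[0,0.1,0,0,0,0],[0,0.13,0,0,0,0],[0,0.155,0,0,0,0],[0,0.18,0,0,0,0],[0,0.205,0,0,0,0],[0,0.23,0,0,0,0],[0,0.25,0,0,0,0]]

```text
time_s: 4.35
eef_pos: [0.52, 0.0938, 0.0172]
tcp_rot: [[0.149, 0.989, -0.003], [0.989, -0.149, 0.0], [-0.0, -0.003, -1.0]]
contact_force: [-3.1, 1.0, 2.4]
gripper_width: 0.0007
```

```bash
python3 st.py;python3 shot.py d scene side
```

```text
t 4.35 board mm [-23.4  40.6  17.2] F board [-3.2  0.5  2.4] w 0.0007 toolx yaw in board deg 90.11 tilt [-0.0029  0.0003] qd 6.4
```

View pics/d_side.png

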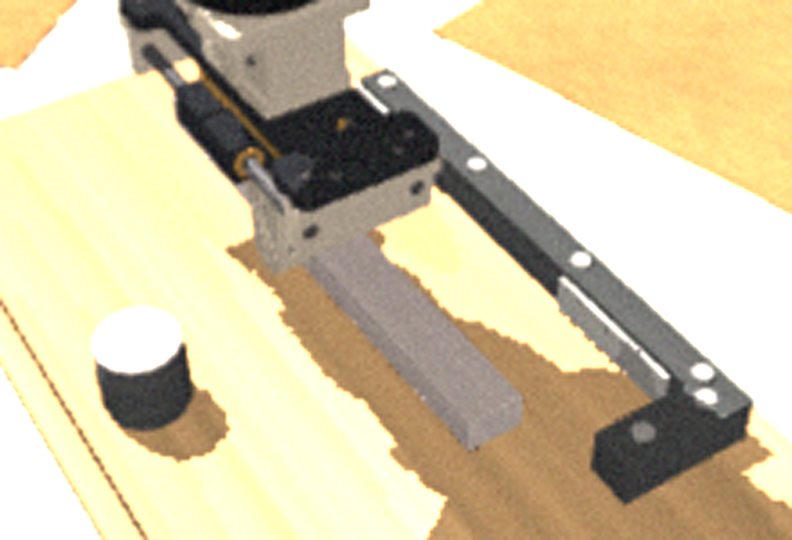

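View pics/d_scene.png

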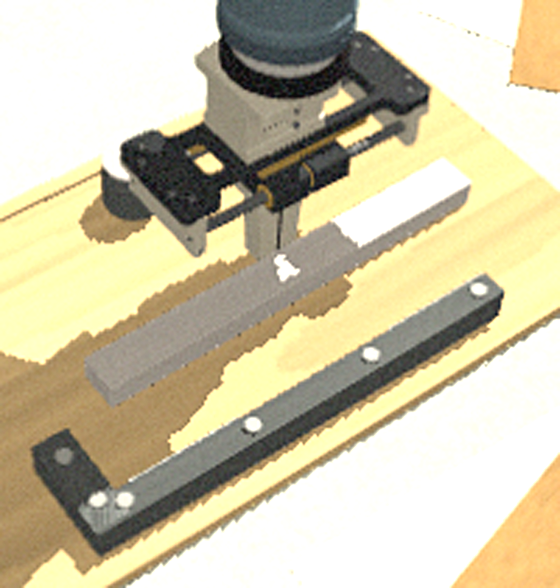

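```bash
python3 - <<'E'
from bf import *
barfit("d",dict(nf=(86,360),nr=(115,390),ff=(443,160),fr=(470,183)),dict(nr=(522,400),nf=(474,434)))
E
```

```text
bar board mm 1.8 36.1 yaw 0.0183 res [-1.4, -0.3, -2.0, 0.6, -0.1, -0.9, 0.8, -0.1, 1.0, -0.9, -0.6, -2.6]
```

play_rows:
  increments:
    - [[0,-0.03,0,0,0,0],[-0.06,-0.03,0,0,0,0],[-0.14,-0.03,0,0,0,0],[-0.14,0.0,0,0,0,0],[-0.14,0.03,0,0,0,0],[-0.14,0.06,0,0,0,0],[-0.14,0.085,0,0,0,0],[-0.14,0.11,0,0,0,0]]

```text
time_s: 5.12
eef_pos: [0.5383, 0.0619, 0.0176]
tcp_rot: [[0.151, 0.989, -0.002], [0.989, -0.151, 0.0], [0.0, -0.002, -1.0]]
contact_force: [-5.6, 0.3, 5.3]
gripper_width: 0.001
```

play_rows:
  increments:
    - [[0,0.025,0,0,0,0],[0,0.05,0,0,0,0],[0,0.075,0,0,0,0],[0,0.095,0,0,0,0],[0,0.11,0,0,0,0],[0,0.12,0,0,0,0],[0,0.13,0,0,0,0],[0,0.13,0,0,0,0]]

```text
time_s: 5.78
eef_pos: [0.5647, 0.0576, 0.0176]
tcp_rot: [[0.151, 0.988, 0.0], [0.988, -0.151, 0.0], [0.0, 0.0, -1.0]]
contact_force: [-2.9, 0.7, 1.4]
gripper_width: 0.0004
```

```bash
python3 st.py;python3 shot.py e scene side
```

```text
t 5.78 board mm [26.3 11.6 17.6] F board [-3.   0.2  1.4] w 0.0004 toolx yaw in board deg 90.0 tilt [0.0004 0.    ] qd 0.5
```

View pics/e_side.png

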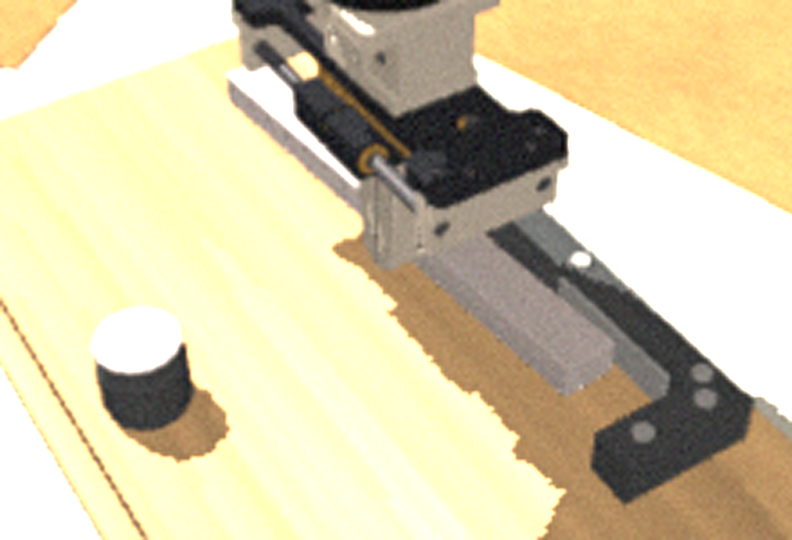

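View pics/e_scene.png

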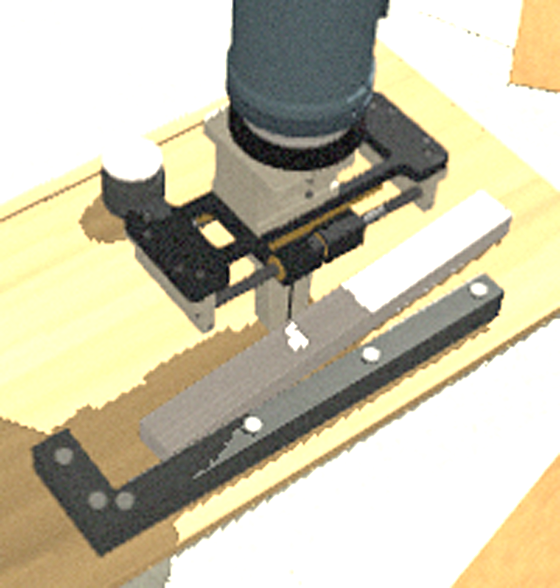

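```bash
python3 - <<'E'
from bf import *
barfit("e",dict(nf=(141,430),ff=(485,191),fr=(511,218)),dict(nr=(612,347),nf=(568,380),ff=(229,85)))
E
```

```text
bar board mm 48.8 37.5 yaw 0.0709 res [-2.9, -3.8, -1.5, -0.0, 0.7, -0.7, 1.3, -0.2, 0.2, -1.5, 0.3, -3.1]
```

play_rows:
  increments:
    - [[0,-0.03,0,0,0,0],[-0.06,-0.06,0,0,0,0],[-0.18,-0.06,0,0,0,0],[-0.33,-0.06,0,0,0,0],[-0.45,-0.06,0,0,0,0],[-0.51,-0.05,0,0,0,0],[-0.53,-0.04,0,0,0,0],[-0.53,-0.03,0,0,0,0]]

```text
time_s: 6.55
eef_pos: [0.5425, -0.0473, 0.0179]
tcp_rot: [[0.153, 0.988, 0.001], [0.988, -0.153, -0.0], [0.0, 0.001, -1.0]]
contact_force: [-0.2, 0.9, 0.5]
gripper_width: 0.0005
```

```bash
python3 st.py
```

```text
t 6.55 board mm [ 20.2 -95.5  17.9] F board [-0.4  0.9  0.5] w 0.0005 toolx yaw in board deg 89.88 tilt [ 0.0008 -0.0001] qd 3.8
```

Now I'll approach the near pad slowly and watch the force.

play_rows:
  increments:
    - [[0,0.015,0,0,0,0],[0,0.03,0,0,0,0],[0,0.045,0,0,0,0],[0,0.06,0,0,0,0],[0,0.07,0,0,0,0],[0,0.08,0,0,0,0],[0,0.085,0,0,0,0],[0,0.085,0,0,0,0]]

```text
time_s: 7.22
eef_pos: [0.5588, -0.0484, 0.0175]
tcp_rot: [[0.151, 0.989, -0.001], [0.989, -0.151, 0.0], [0.0, -0.001, -1.0]]
contact_force: [-1.3, -0.2, 0.7]
gripper_width: 0.0004
```

```bash
python3 st.py
```

```text
t 7.22 board mm [ 36.6 -94.1  17.5] F board [-1.2 -0.3  0.7] w 0.0004 toolx yaw in board deg 90.03 tilt [-0.0008  0.0004] qd 0.4
```

play_rows:
  increments:
    - [[0,0.003,0,0,0,0],[0,0.006,0,0,0,0],[0,0.009,0,0,0,0],[0,0.012,0,0,0,0],[0,0.015,0,0,0,0],[0,0.015,0,0,0,0],[0,0.015,0,0,0,0],[0,0.015,0,0,0,0]]

```text
time_s: 7.88
eef_pos: [0.56, -0.0487, 0.0174]
tcp_rot: [[0.151, 0.989, -0.004], [0.989, -0.151, 0.001], [0.0, -0.004, -1.0]]
contact_force: [-7.2, 1.9, 4.5]
gripper_width: 0.0003
```

```bash
python3 st.py
```

```text
t 7.88 board mm [ 37.7 -94.3  17.4] F board [-7.4  0.8  4.5] w 0.0003 toolx yaw in board deg 90.02 tilt [-0.004   0.0009] qd 0.1
```

play_rows:
  increments:
    - [[0,0.002,0,0,0,0],[0,0.004,0,0,0,0],[0,0.005,0,0,0,0],[0,0.005,0,0,0,0],[0,0.005,0,0,0,0],[0,0.005,0,0,0,0],[0,0.005,0,0,0,0],[0,0.005,0,0,0,0]]

```text
time_s: 8.55
eef_pos: [0.56, -0.0487, 0.0174]
tcp_rot: [[0.151, 0.989, -0.006], [0.989, -0.151, 0.001], [0.0, -0.006, -1.0]]
contact_force: [-9.2, 1.7, 7.0]
gripper_width: 0.0006
```

```bash
python3 st.py; python3 shot.py f scene side
```

```text
t 8.55 board mm [ 37.8 -94.3  17.4] F board [-9.4  0.3  7. ] w 0.0006 toolx yaw in board deg 90.03 tilt [-0.0058  0.0012] qd 0.1
```

View pics/f_side.png

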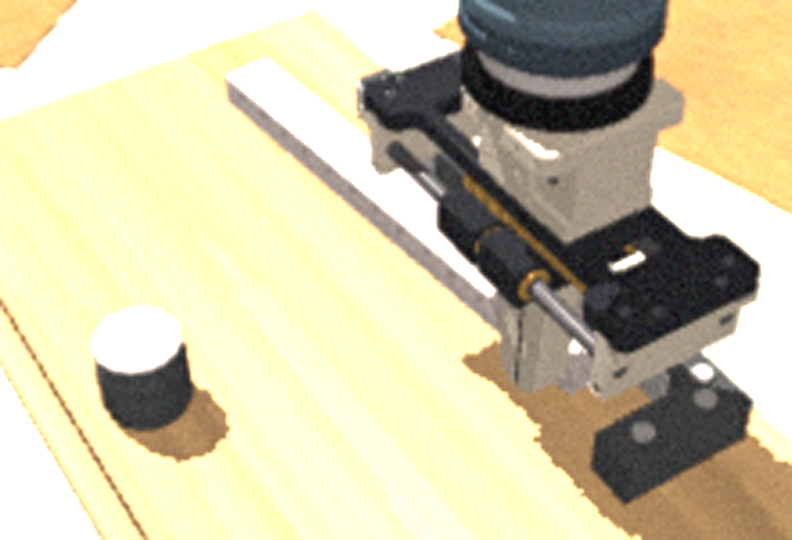

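View pics/f_scene.png

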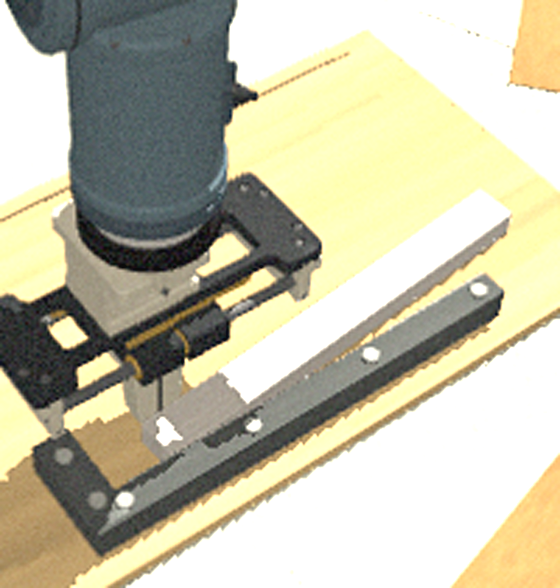

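play_rows:
  increments:
    - [[0,0.002,-0.002,0,0,0],[0,0.005,-0.005,0,0,0],[0,0.006,-0.006,0,0,0],[0,0.006,-0.006,0,0,0],[0,0.006,-0.006,0,0,0],[0,0.006,-0.006,0,0,0],[0,0.006,-0.006,0,0,0],[0,0.006,-0.006,0,0,0]]

```text
time_s: 9.32
eef_pos: [0.5601, -0.0487, 0.0176]
tcp_rot: [[0.151, 0.989, -0.008], [0.989, -0.151, 0.002], [0.0, -0.009, -1.0]]
contact_force: [-8.7, 1.9, 2.6]
gripper_width: 0.0003
```

```bash
python3 st.py
```

```text
t 9.32 board mm [ 37.8 -94.3  17.6] F board [-8.9  0.5  2.6] w 0.0003 toolx yaw in board deg 90.04 tilt [-0.0084  0.0017] qd 0.1
```

play_rows:
  increments:
    - [[0,0.002,-0.002,0,0,0],[0,0.005,-0.004,0,0,0],[0,0.008,-0.005,0,0,0],[0,0.01,-0.005,0,0,0],[0,0.01,-0.005,0,0,0],[0,0.01,-0.005,0,0,0],[0,0.01,-0.005,0,0,0],[0,0.01,-0.005,0,0,0]]

```text
time_s: 9.98
eef_pos: [0.5602, -0.0487, 0.0178]
tcp_rot: [[0.15, 0.989, -0.012], [0.989, -0.15, 0.002], [0.001, -0.012, -1.0]]
contact_force: [-12.2, 1.8, 1.5]
gripper_width: 0.0004
```

```bash
python3 st.py
```

```text
t 9.98 board mm [ 38.  -94.2  17.8] F board [-12.3  -0.1   1.5] w 0.0004 toolx yaw in board deg 90.05 tilt [-0.0122  0.0024] qd 0.1
```

play_rows:
  increments:
    - [[0,-0.06,0.003,0,0,0],[0,-0.15,0.005,0,0,0],[0.1,-0.18,0.005,0,0,0],[0.28,-0.18,0.005,0,0,0],[0.48,-0.18,0.005,0,0,0],[0.68,-0.18,0.005,0,0,0],[0.85,-0.18,0.005,0,0,0],[0.945,-0.18,0.005,0,0,0]]

```text
time_s: 10.65
eef_pos: [0.5605, 0.1458, 0.0193]
tcp_rot: [[0.15, 0.989, 0.003], [0.989, -0.15, 0.001], [0.001, 0.003, -1.0]]
contact_force: [-0.2, 0.3, 0.5]
gripper_width: 0.0007
```

```bash
python3 st.py;  python3 shot.py g scene side
```

```text
t 10.65 board mm [ 8.8 98.1 19.3] F board [-0.2  0.2  0.5] w 0.0007 toolx yaw in board deg 90.1 tilt [0.0029 0.0009] qd 20.8
```

View pics/g_side.png

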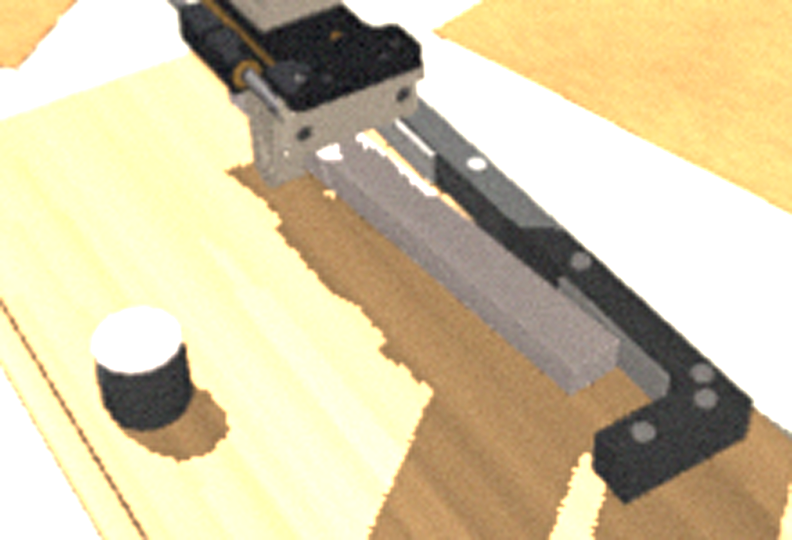

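View pics/g_scene.png

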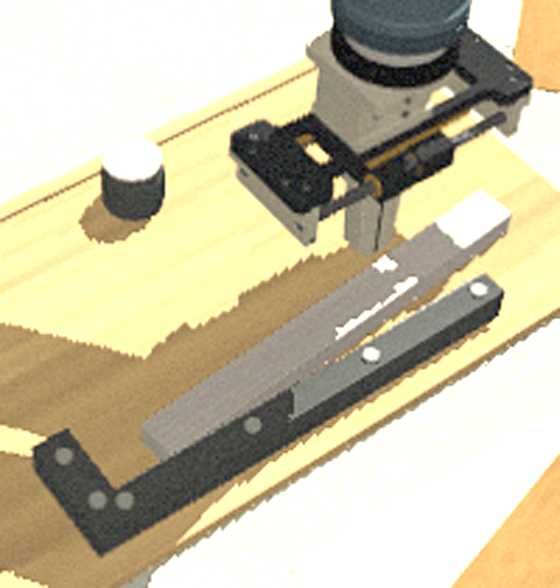

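play_rows:
  increments:
    - [[-0.01,0.02,0,0,0,0],[-0.03,0.04,0,0,0,0],[-0.04,0.06,0,0,0,0],[-0.04,0.08,0,0,0,0],[-0.04,0.09,0,0,0,0],[-0.04,0.1,0,0,0,0],[-0.04,0.11,0,0,0,0],[-0.04,0.115,0,0,0,0]]

```text
time_s: 11.42
eef_pos: [0.5808, 0.1306, 0.0188]
tcp_rot: [[0.152, 0.988, -0.0], [0.988, -0.152, -0.0], [-0.0, -0.0, -1.0]]
contact_force: [-3.1, -0.4, 1.6]
gripper_width: 0.0006
```

```bash
python3 st.py
```

```text
t 11.42 board mm [31.2 86.2 18.8] F board [-3.  -0.9  1.6] w 0.0006 toolx yaw in board deg 89.98 tilt [-0.0002 -0.0001] qd 1.6
```

play_rows:
  increments:
    - [[0,0.005,0,0,0,0],[0,0.01,0,0,0,0],[0,0.015,0,0,0,0],[0,0.02,0,0,0,0],[0,0.025,0,0,0,0],[0,0.028,0,0,0,0],[0,0.028,0,0,0,0],[0,0.028,0,0,0,0]]

```text
time_s: 12.08
eef_pos: [0.5866, 0.1303, 0.0188]
tcp_rot: [[0.151, 0.989, 0.001], [0.989, -0.151, 0.0], [0.0, 0.001, -1.0]]
contact_force: [-0.8, 0.2, -0.7]
gripper_width: 0.0002
```

```bash
python3 st.py
```

```text
t 12.08 board mm [37.  86.7 18.8] F board [-0.8  0.1 -0.7] w 0.0002 toolx yaw in board deg 90.01 tilt [0.0007 0.0002] qd 0.2
```

play_rows:
  increments:
    - [[0,0.003,0,0,0,0],[0,0.006,0,0,0,0],[0,0.009,0,0,0,0],[0,0.012,0,0,0,0],[0,0.015,0,0,0,0],[0,0.018,0,0,0,0],[0,0.018,0,0,0,0],[0,0.018,0,0,0,0]]

```text
time_s: 12.75
eef_pos: [0.5892, 0.1297, 0.0189]
tcp_rot: [[0.151, 0.989, -0.001], [0.989, -0.151, 0.0], [-0.0, -0.001, -1.0]]
contact_force: [-4.7, 0.7, 3.6]
gripper_width: 0.0004
```

```bash
python3 st.py
```

```text
t 12.75 board mm [39.6 86.5 18.9] F board [-4.7 -0.1  3.6] w 0.0004 toolx yaw in board deg 90.01 tilt [-0.0013  0.    ] qd 0.1
```

play_rows:
  increments:
    - [[0,0.003,-0.002,0,0,0],[0,0.006,-0.004,0,0,0],[0,0.009,-0.006,0,0,0],[0,0.012,-0.007,0,0,0],[0,0.015,-0.007,0,0,0],[0,0.015,-0.007,0,0,0],[0,0.015,-0.007,0,0,0],[0,0.015,-0.007,0,0,0]]

```text
time_s: 13.42
eef_pos: [0.5891, 0.1297, 0.0189]
tcp_rot: [[0.151, 0.989, -0.007], [0.989, -0.151, 0.0], [-0.001, -0.007, -1.0]]
contact_force: [-8.4, 2.5, 1.0]
gripper_width: 0.0004
```

```bash
python3 st.py
```

```text
t 13.42 board mm [39.5 86.5 18.9] F board [-8.7  1.2  1. ] w 0.0004 toolx yaw in board deg 90.02 tilt [-0.0075  0.0004] qd 0.1
```

play_rows:
  increments:
    - [[0,0.003,-0.001,0,0,0],[0,0.006,-0.003,0,0,0],[0,0.009,-0.004,0,0,0],[0,0.009,-0.004,0,0,0],[0,0.009,-0.004,0,0,0],[0,0.009,-0.004,0,0,0],[0,0.009,-0.004,0,0,0],[0,0.009,-0.004,0,0,0]]

```text
time_s: 14.08
eef_pos: [0.5891, 0.1297, 0.019]
tcp_rot: [[0.151, 0.988, -0.011], [0.989, -0.151, 0.001], [-0.001, -0.011, -1.0]]
contact_force: [-12.4, 3.1, -0.0]
gripper_width: 0.0001
```

```bash
python3 st.py; python3 shot.py i scene side
```

```text
t 14.08 board mm [39.6 86.5 19. ] F board [-12.7   1.2  -0. ] w 0.0001 toolx yaw in board deg 90.03 tilt [-0.011   0.0006] qd 0.2
```

View pics/i_side.png

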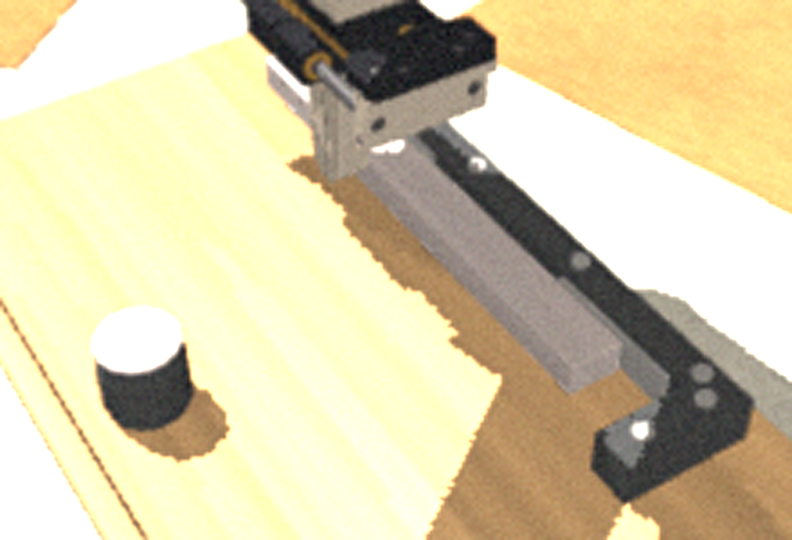

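View pics/i_scene.png

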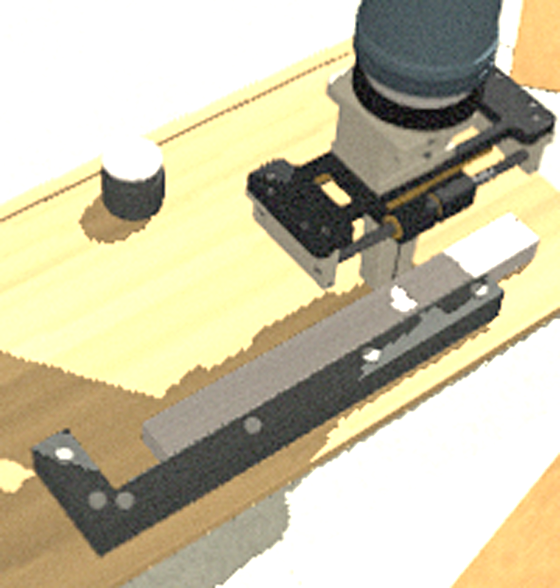

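play_rows:
  increments:
    - [[0,-0.04,0,0,0,0],[0.01,-0.1,0,0,0,0],[0.1,-0.13,0,0,0,0],[0.26,-0.13,0,0,0,0],[0.43,-0.13,0,0,0,0],[0.58,-0.13,0,0,0,0],[0.66,-0.13,0,0,0,0],[0.69,-0.13,0,0,0,0]]

```text
time_s: 14.85
eef_pos: [0.5908, 0.2717, 0.0215]
tcp_rot: [[0.149, 0.989, 0.003], [0.989, -0.149, 0.001], [0.001, 0.003, -1.0]]
contact_force: [-0.0, 0.1, 0.8]
gripper_width: 0.0003
```

```bash
python3 st.py; python3 shot.py j scene side
```

```text
t 14.85 board mm [ 19.8 227.1  21.5] F board [-0.1  0.1  0.8] w 0.0003 toolx yaw in board deg 90.15 tilt [0.003  0.0008] qd 4.3
```

View pics/j_side.png

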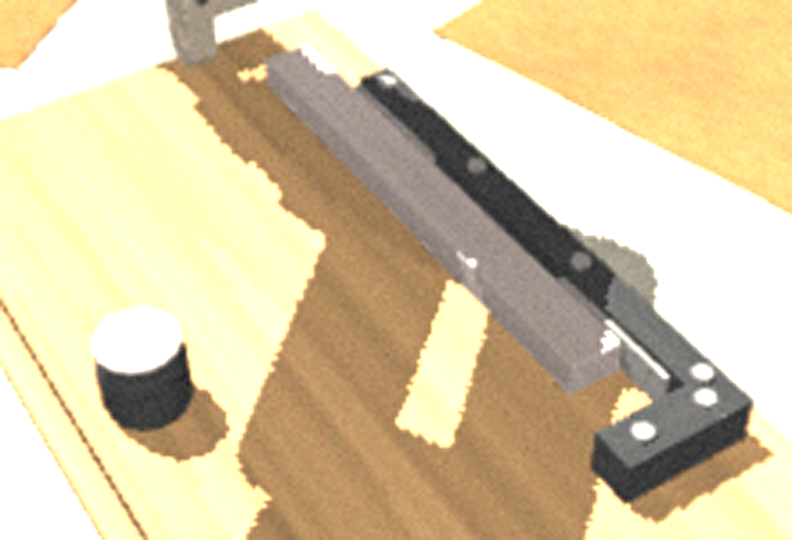

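View pics/j_scene.png

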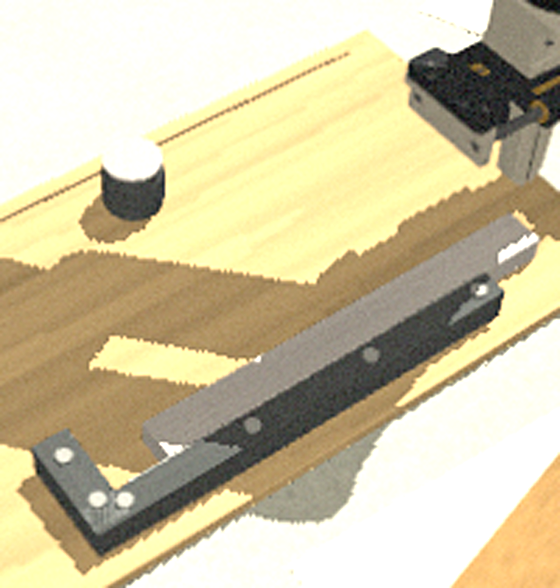

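```bash
python3 - <<'E'
from bf import *
barfit("j",dict(nf=(142,432),ff=(513,213),fr=(540,238)),dict(nr=(618,352),nf=(571,391),ff=(267,65)))
E
```

```text
bar board mm 62.9 38.1 yaw -0.0091 res [-1.9, -4.1, -1.4, -0.1, -0.1, 0.7, 1.0, -1.7, -0.1, -5.6, 0.1, -2.0]
```

play_rows:
  increments:
    - [[0,0.03,0.005,0,0,0],[0,0.08,0.015,0,0,0],[0,0.13,0.015,0,0,0],[0,0.17,0.015,0,0,0],[0,0.185,0.015,0,0,0],[0,0.19,0.015,0,0,0],[-0.03,0.19,0.015,0,0,0],[-0.06,0.19,0.015,0,0,0]]

```text
time_s: 15.62
eef_pos: [0.6251, 0.2513, 0.0178]
tcp_rot: [[0.151, 0.989, -0.001], [0.989, -0.151, -0.0], [-0.0, -0.001, -1.0]]
contact_force: [0.1, -0.8, -0.6]
gripper_width: 0.0009
```

```bash
python3 st.py; python3 shot.py k scene side
```

```text
t 15.62 board mm [ 56.7 212.1  17.8] F board [ 0.2 -0.8 -0.6] w 0.0009 toolx yaw in board deg 90.03 tilt [-0.0006 -0.0002] qd 7.0
```

View pics/k_scene.png

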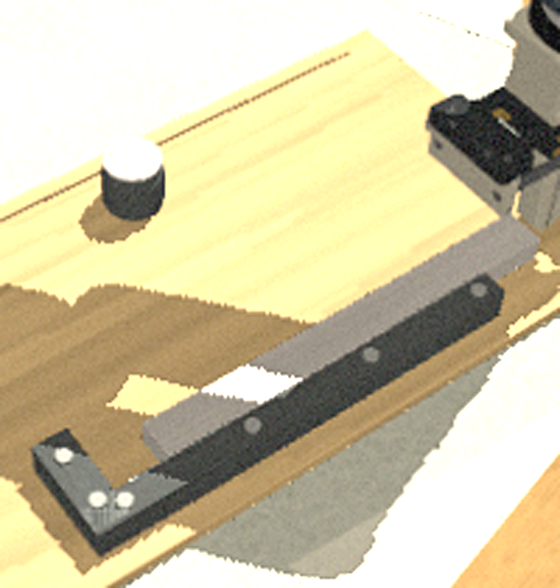

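play_rows:
  increments:
    - [[-0.015,0,0,0,0,0],[-0.03,0,0,0,0,0],[-0.045,0.002,0,0,0,0],[-0.06,0.004,0,0,0,0],[-0.08,0.006,0,0,0,0],[-0.1,0.008,0,0,0,0],[-0.12,0.01,0,0,0,0],[-0.13,0.01,0,0,0,0]]

```text
time_s: 16.38
eef_pos: [0.6225, 0.2269, 0.0182]
tcp_rot: [[0.151, 0.988, -0.001], [0.988, -0.151, 0.002], [0.002, -0.002, -1.0]]
contact_force: [-2.5, 6.0, 1.8]
gripper_width: 0.0004
```

```bash
python3 st.py; python3 shot.py l scene side
```

```text
t 16.38 board mm [ 57.9 187.7  18.2] F board [-3.4  5.5  1.8] w 0.0004 toolx yaw in board deg 90.0 tilt [-0.0013  0.0022] qd 1.8
```

View pics/l_scene.png

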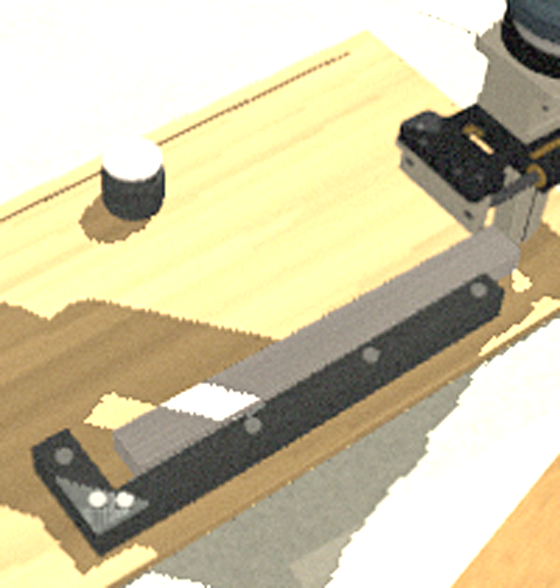

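View pics/l_side.png

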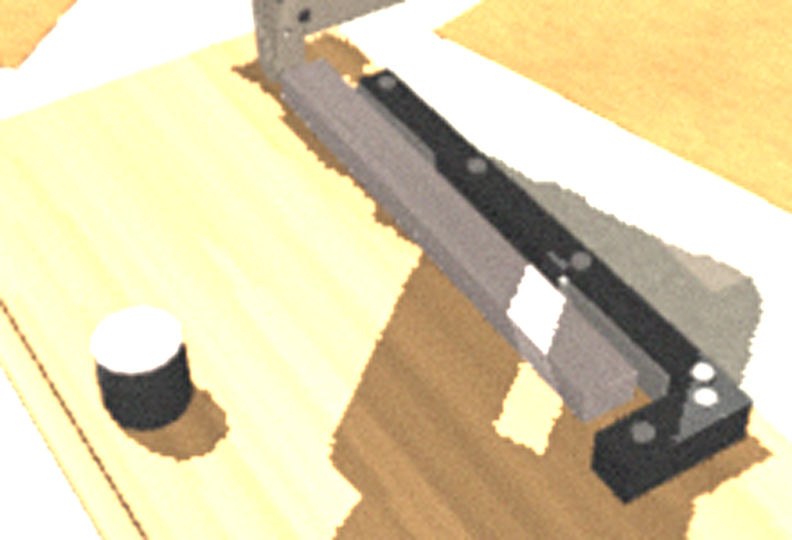

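play_rows:
  increments:
    - [[-0.01,0,0,0,0,0],[-0.02,0,0,0,0,0],[-0.03,0,0,0,0,0],[-0.04,0,0,0,0,0],[-0.05,0,0,0,0,0],[-0.06,0,0,0,0,0],[-0.065,0,0,0,0,0],[-0.065,0,0,0,0,0]]

```text
time_s: 17.15
eef_pos: [0.6204, 0.2142, 0.0182]
tcp_rot: [[0.151, 0.988, -0.002], [0.988, -0.151, 0.002], [0.002, -0.002, -1.0]]
contact_force: [-3.9, 5.8, 1.8]
gripper_width: 0.0005
```

```bash
python3 st.py; python3 shot.py m scene side
```

```text
t 17.15 board mm [ 57.7 174.7  18.2] F board [-4.8  5.2  1.8] w 0.0005 toolx yaw in board deg 90.01 tilt [-0.0015  0.002 ] qd 0.2
```

View pics/m_side.png

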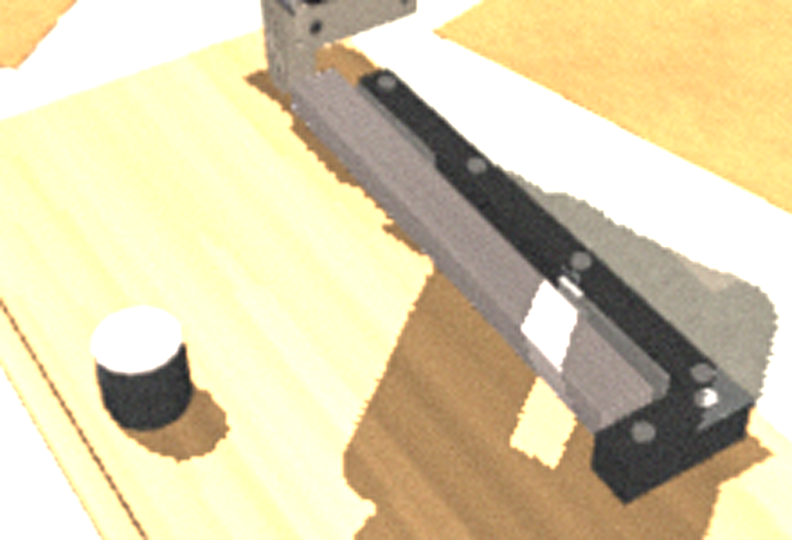

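play_rows:
  increments:
    - [[-0.003,0,0,0,0,0],[-0.006,0,0,0,0,0],[-0.009,0,0,0,0,0],[-0.012,0,0,0,0,0],[-0.015,0,0,0,0,0],[-0.018,0,0,0,0,0],[-0.018,0,0,0,0,0],[-0.018,0,0,0,0,0]]

```text
time_s: 17.92
eef_pos: [0.6199, 0.2109, 0.0182]
tcp_rot: [[0.151, 0.989, -0.001], [0.989, -0.151, 0.002], [0.002, -0.002, -1.0]]
contact_force: [-3.3, 7.6, 1.9]
gripper_width: 0.0005
```

```bash
python3 st.py
```

```text
t 17.92 board mm [ 57.7 171.4  18.2] F board [-4.4  7.   1.9] w 0.0005 toolx yaw in board deg 90.01 tilt [-0.0015  0.0022] qd 0.1
```

play_rows:
  increments:
    - [[-0.003,0,0,0,0,0],[-0.006,0,0,0,0,0],[-0.009,0,0,0,0,0],[-0.012,0,0,0,0,0],[-0.012,0,0,0,0,0],[-0.012,0,0,0,0,0],[-0.012,0,0,0,0,0],[-0.012,0,0,0,0,0]]

```text
time_s: 18.58
eef_pos: [0.6194, 0.2085, 0.0181]
tcp_rot: [[0.151, 0.989, -0.002], [0.989, -0.151, 0.002], [0.002, -0.002, -1.0]]
contact_force: [-3.6, 6.2, 2.3]
gripper_width: 0.0009
```

```bash
python3 st.py
```

```text
t 18.58 board mm [ 57.6 169.   18.1] F board [-4.5  5.6  2.3] w 0.0009 toolx yaw in board deg 90.01 tilt [-0.0017  0.0022] qd 0.2
```

Still sliding: the arm moved its full 2.4 mm at a constant force, so the bar hasn't reached the stop. I'll continue in small steps.

play_rows:
  increments:
    - [[-0.003,0,0,0,0,0],[-0.006,0,0,0,0,0],[-0.009,0,0,0,0,0],[-0.012,0,0,0,0,0],[-0.015,0,0,0,0,0],[-0.015,0,0,0,0,0],[-0.015,0,0,0,0,0],[-0.015,0,0,0,0,0]]

```text
time_s: 19.25
eef_pos: [0.6189, 0.2056, 0.0181]
tcp_rot: [[0.151, 0.989, -0.002], [0.989, -0.151, 0.002], [0.002, -0.002, -1.0]]
contact_force: [-3.6, 6.3, 2.0]
gripper_width: 0.0001
```

```bash
python3 st.py
```

```text
t 19.25 board mm [ 57.5 166.1  18.1] F board [-4.5  5.7  2. ] w 0.0001 toolx yaw in board deg 90.01 tilt [-0.0018  0.0023] qd 0.2
```

play_rows:
  increments:
    - [[-0.003,0,0,0,0,0],[-0.006,0,0,0,0,0],[-0.009,0,0,0,0,0],[-0.012,0,0,0,0,0],[-0.012,0,0,0,0,0],[-0.012,0,0,0,0,0],[-0.012,0,0,0,0,0],[-0.012,0,0,0,0,0]]

```text
time_s: 19.92
eef_pos: [0.6188, 0.2049, 0.0183]
tcp_rot: [[0.151, 0.989, -0.001], [0.988, -0.151, 0.005], [0.004, -0.002, -1.0]]
contact_force: [-2.5, 12.5, 1.1]
gripper_width: 0.0002
```

```bash
python3 st.py; python3 shot.py n scene side
```

```text
t 19.92 board mm [ 57.5 165.4  18.3] F board [-4.3 12.   1.1] w 0.0002 toolx yaw in board deg 90.01 tilt [-0.0009  0.0047] qd 0.0
```

View pics/n_side.png

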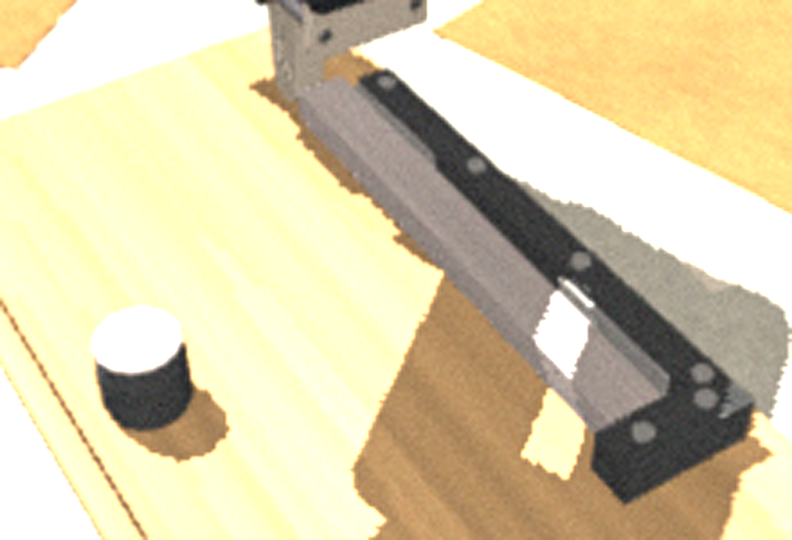

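View pics/n_scene.png

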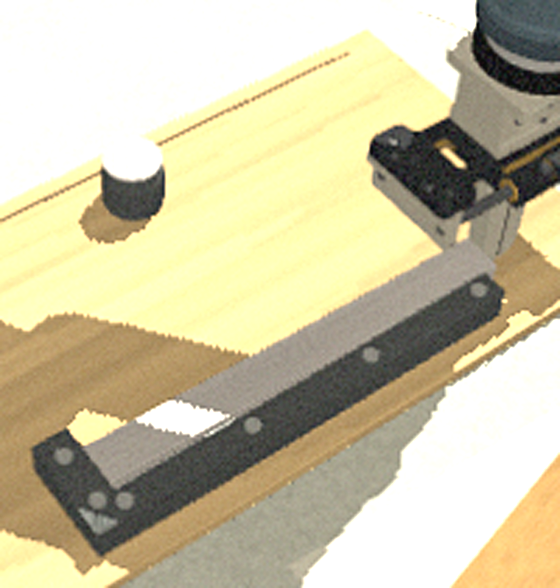

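play_rows:
  increments:
    - [[-0.002,0,0,0,0,0],[-0.004,0,0,0,0,0],[-0.005,0,0,0,0,0],[-0.005,0,0,0,0,0],[-0.005,0,0,0,0,0],[-0.005,0,0,0,0,0],[-0.005,0,0,0,0,0],[-0.005,0,0,0,0,0]]

```text
time_s: 20.68
eef_pos: [0.6188, 0.2049, 0.0182]
tcp_rot: [[0.151, 0.988, -0.0], [0.988, -0.151, 0.006], [0.006, -0.001, -1.0]]
contact_force: [-2.2, 14.2, -0.9]
gripper_width: 0.0007
```

```bash
python3 st.py
```

```text
t 20.68 board mm [ 57.5 165.3  18.2] F board [-4.4 13.7 -0.9] w 0.0007 toolx yaw in board deg 90.01 tilt [-0.0004  0.006 ] qd 0.1
```

play_rows:
  increments:
    - [[0.01,-0.002,0,0,0,0],[0.03,-0.004,0,0,0,0],[0.08,-0.004,0,0,0,0],[0.16,-0.004,-0.02,0,0,0],[0.2,-0.004,-0.1,0,0,0],[0.2,-0.004,-0.25,0,0,0],[0.2,-0.004,-0.4,0,0,0],[0.2,-0.004,-0.5,0,0,0]]

```text
time_s: 21.35
eef_pos: [0.6263, 0.2416, 0.1213]
tcp_rot: [[0.151, 0.989, 0.003], [0.989, -0.151, 0.0], [0.001, 0.003, -1.0]]
contact_force: [0.5, -0.0, 0.6]
gripper_width: 0.0003
```

play_rows:
  increments:
    - [[0,-0.1,-0.05,0,0,0],[0,-0.25,-0.1,0,0,0],[0,-0.42,-0.1,0,0,0],[0,-0.6,-0.1,0,0,0],[0,-0.77,-0.1,0,0,0],[0,-0.9,-0.1,0,0,0],[0,-0.97,-0.1,0,0,0],[0,-1,-0.1,0,0,0]]

```text
time_s: 22.02
eef_pos: [0.4252, 0.2715, 0.1387]
tcp_rot: [[0.149, 0.989, 0.0], [0.989, -0.149, 0.0], [0.0, 0.0, -1.0]]
contact_force: [-0.1, -0.1, -0.1]
gripper_width: 0.0004
```

```bash
python3 st.py; python3 shot.py o scene side
```

```text
t 22.02 board mm [-144.   201.9  138.7] F board [-0.1 -0.1 -0.1] w 0.0004 toolx yaw in board deg 90.11 tilt [0.     0.0001] qd 4.5
```

View pics/o_side.png

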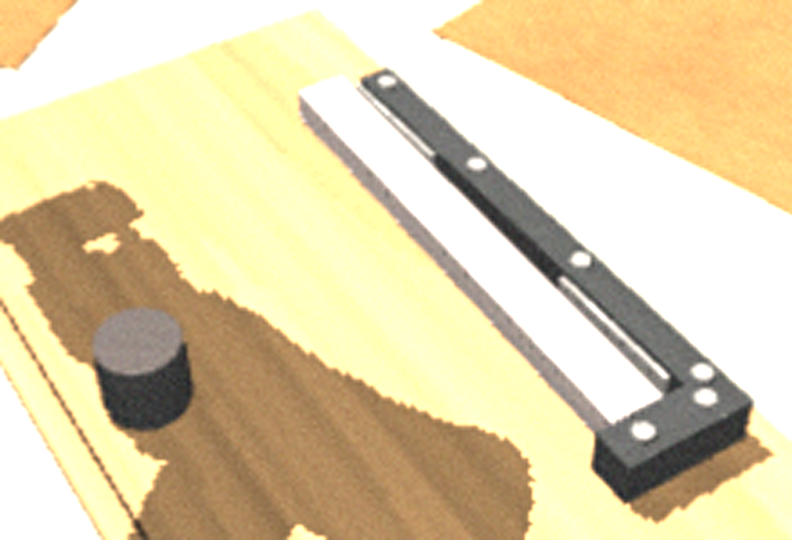

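View pics/o_scene.png

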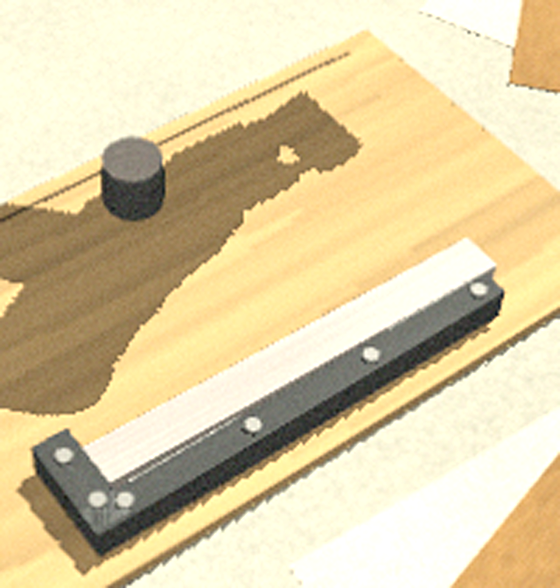

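```bash
python3 - <<'E'
import numpy as np,cv2
f=np.load("o_side.npz")["pixels"][:,:,::-1]
a=cv2.resize(f[145:185,270:325],None,fx=10,fy=10,interpolation=cv2.INTER_NEAREST)
b=cv2.resize(f[200:255,325:380],None,fx=10,fy=10,interpolation=cv2.INTER_NEAREST)
b=b[:550,:]; a=cv2.copyMakeBorder(a,0,150,0,0,cv2.BORDER_CONSTANT)
im=np.hstack([a,b])[:, :]; im=cv2.resize(im,None,fx=.72,fy=.72,interpolation=cv2.INTER_AREA); cv2.imwrite("pics/z.png",im)
E
```

```text
(no output)
```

View pics/z.png

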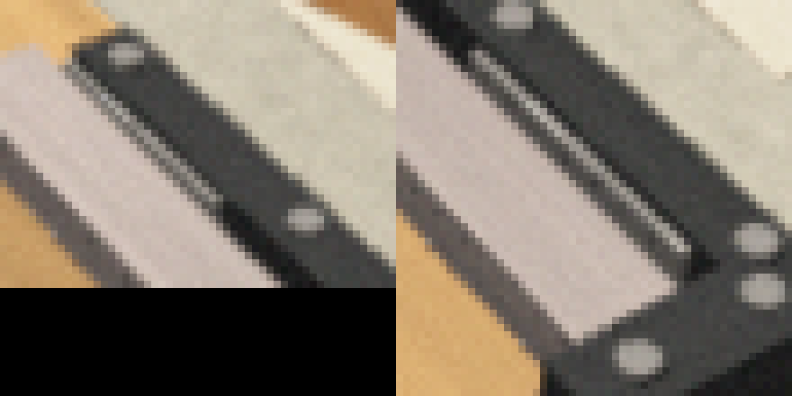

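```bash
python3 - <<'E'
from h import *
pb=np.load("pose.npz")["pb"]
f=load("side","o"); g=cv2.cvtColor(f["pixels"],cv2.COLOR_RGB2GRAY).astype(np.float32)
xs=np.arange(50,92,1.)
for y0,y1 in ((-136,-118),(-118,-100),(-100,-82),(-82,-64),(-20,20),(60,78),(78,96),(96,114),(114,132)):
    acc=0
    ys=np.linspace(y0,y1,25)
    for y in ys:
        uv=proj(f,tf(pb,np.c_[xs,np.full_like(xs,y),np.full_like(xs,32)]/1e3)).astype(np.float32)
        acc=acc+cv2.remap(g,uv[None,:,0].copy(),uv[None,:,1].copy(),cv2.INTER_LINEAR)[0]
    print(y0,(acc/25).round().astype(int)[12:36])
E
```

```text
-136 [191 190 189 190 191 190 188 188 186 180 161 128  96  79  75  75  82 100
 127 146 136 101  64  49]
-118 [190 189 187 187 188 189 188 187 186 181 167 139 104  82  73  75  85 105
 128 140 127  95  63  51]
-100 [189 188 186 186 187 188 187 186 185 182 171 148 114  87  76  76  87 112
 143 156 139 100  66  52]
-82 [186 186 185 185 186 186 186 185 185 183 174 155 124  93  78  75  84 104
 130 141 126  94  64  51]
-20 [184 184 185 186 187 187 188 189 189 188 186 178 155 119  79  50  34  29
  28  29  29  32  39  49]
60 [194 193 193 194 194 194 193 194 194 194 194 190 180 159 134 114 108 117
 130 132 115  90  69  61]
78 [196 195 194 194 194 194 194 195 196 196 195 191 184 167 143 122 114 124
 135 135 116  87  66  57]
96 [197 197 197 197 196 195 195 195 195 195 195 193 187 173 152 132 124 132
 141 133 110  81  61  56]
114 [197 197 198 199 198 198 197 197 196 196 196 195 191 181 162 141 128 127
 130 121  98  74  60  58]
```

The zoomed side view shows the bar slightly off the near pad: the gap grows from the far pad toward the near pad, by about 3-4 mm, or 0.015-0.02 rad. The far lean swung the near end back. I'll redo the near lean, then the far lean, press mid-bar, and push to the stop again.

play_rows:
  increments:
    - [[-0.07,0.04,0,0,0,0],[-0.2,0.1,0,0,0,0],[-0.37,0.2,0,0,0,0],[-0.55,0.3,0,0,0,0],[-0.72,0.4,0,0,0,0],[-0.87,0.46,0,0,0,0],[-0.97,0.5,0,0,0,0],[-1,0.5,0,0,0,0]]

```text
time_s: 22.78
eef_pos: [0.4989, 0.0534, 0.1383]
tcp_rot: [[0.155, 0.988, 0.002], [0.988, -0.155, -0.002], [-0.001, 0.002, -1.0]]
contact_force: [0.3, 0.1, 0.2]
gripper_width: 0.0004
```

play_rows:
  increments:
    - [[-0.1,0.06,0.02,0,0,0],[-0.24,0.14,0.06,0,0,0],[-0.37,0.22,0.12,0,0,0],[-0.46,0.28,0.2,0,0,0],[-0.51,0.32,0.3,0,0,0],[-0.51,0.32,0.4,0,0,0],[-0.51,0.32,0.47,0,0,0],[-0.51,0.32,0.5,0,0,0]]

```text
time_s: 23.45
eef_pos: [0.5432, -0.0528, 0.0357]
tcp_rot: [[0.152, 0.988, -0.003], [0.988, -0.152, 0.001], [0.001, -0.003, -1.0]]
contact_force: [-0.4, 0.7, -0.2]
gripper_width: 0.0007
```

```bash
python3 st.py
```

```text
t 23.45 board mm [  21.7 -100.9   35.7] F board [-0.5  0.6 -0.2] w 0.0007 toolx yaw in board deg 89.95 tilt [-0.0032  0.0011] qd 7.5
```

play_rows:
  increments:
    - [[0,0,0.03,0,0,0],[0,0,0.06,0,0,0],[0,0,0.08,0,0,0],[0,0.02,0.08,0,0,0],[0,0.04,0.08,0,0,0],[0,0.05,0.08,0,0,0],[0,0.06,0.08,0,0,0],[0,0.06,0.08,0,0,0]]

```text
time_s: 24.12
eef_pos: [0.5563, -0.0549, 0.0225]
tcp_rot: [[0.151, 0.989, 0.001], [0.989, -0.151, -0.0], [-0.0, 0.001, -1.0]]
contact_force: [-0.0, -0.3, 0.2]
gripper_width: 0.0006
```

```bash
python3 st.py
```

```text
t 24.12 board mm [  35.  -100.9   22.5] F board [ 0.  -0.3  0.2] w 0.0006 toolx yaw in board deg 90.01 tilt [ 0.001  -0.0003] qd 0.7
```

play_rows:
  increments:
    - [[0,0,0.01,0,0,0],[0,0.003,0.014,0,0,0],[0,0.006,0.014,0,0,0],[0,0.009,0.014,0,0,0],[0,0.012,0.014,0,0,0],[0,0.015,0.014,0,0,0],[0,0.015,0.014,0,0,0],[0,0.015,0.014,0,0,0]]

```text
time_s: 24.78
eef_pos: [0.5585, -0.0552, 0.0192]
tcp_rot: [[0.151, 0.988, -0.0], [0.988, -0.151, 0.0], [0.0, -0.0, -1.0]]
contact_force: [-1.6, 0.4, -1.6]
gripper_width: 0.0006
```

```bash
python3 st.py
```

```text
t 24.78 board mm [  37.2 -100.9   19.2] F board [-1.6  0.1 -1.6] w 0.0006 toolx yaw in board deg 90.01 tilt [-0.0001  0.    ] qd 0.2
```

play_rows:
  increments:
    - [[0,0.003,0,0,0,0],[0,0.006,0,0,0,0],[0,0.009,0,0,0,0],[0,0.012,0,0,0,0],[0,0.015,0,0,0,0],[0,0.015,0,0,0,0],[0,0.015,0,0,0,0],[0,0.015,0,0,0,0]]

```text
time_s: 25.45
eef_pos: [0.5611, -0.0556, 0.0192]
tcp_rot: [[0.151, 0.989, -0.001], [0.989, -0.151, 0.0], [-0.0, -0.001, -1.0]]
contact_force: [-3.5, 0.1, 1.4]
gripper_width: 0.0005
```

```bash
python3 st.py
```

```text
t 25.45 board mm [  39.9 -100.9   19.2] F board [-3.5 -0.4  1.4] w 0.0005 toolx yaw in board deg 90.02 tilt [-0.0007  0.    ] qd 0.1
```

play_rows:
  increments:
    - [[0,0.003,0,0,0,0],[0,0.006,0,0,0,0],[0,0.009,-0.002,0,0,0],[0,0.012,-0.004,0,0,0],[0,0.015,-0.005,0,0,0],[0,0.015,-0.005,0,0,0],[0,0.015,-0.005,0,0,0],[0,0.015,-0.005,0,0,0]]

```text
time_s: 26.12
eef_pos: [0.5613, -0.0555, 0.0193]
tcp_rot: [[0.151, 0.989, -0.006], [0.989, -0.151, 0.001], [0.0, -0.007, -1.0]]
contact_force: [-7.9, -0.5, 2.8]
gripper_width: 0.0003
```

```bash
python3 st.py
```

```text
t 26.12 board mm [  40.  -100.8   19.3] F board [-7.8 -1.7  2.8] w 0.0003 toolx yaw in board deg 90.03 tilt [-0.0064  0.0012] qd 0.1
```

play_rows:
  increments:
    - [[0,0.003,-0.002,0,0,0],[0,0.006,-0.004,0,0,0],[0,0.009,-0.006,0,0,0],[0,0.011,-0.006,0,0,0],[0,0.011,-0.006,0,0,0],[0,0.011,-0.006,0,0,0],[0,0.011,-0.006,0,0,0],[0,0.011,-0.006,0,0,0]]

```text
time_s: 26.78
eef_pos: [0.5613, -0.0555, 0.0194]
tcp_rot: [[0.151, 0.989, -0.011], [0.989, -0.151, 0.002], [0.0, -0.011, -1.0]]
contact_force: [-12.2, -0.6, -1.4]
gripper_width: 0.0012
```

```bash
python3 st.py
```

```text
t 26.78 board mm [  40.  -100.7   19.4] F board [-12.   -2.4  -1.4] w 0.0012 toolx yaw in board deg 90.04 tilt [-0.0109  0.002 ] qd 0.1
```

play_rows:
  increments:
    - [[0,-0.04,0,0,0,0],[0,-0.09,0,0,0,0],[0.1,-0.1,0.005,0,0,0],[0.28,-0.1,0.01,0,0,0],[0.48,-0.1,0.01,0,0,0],[0.68,-0.1,0.01,0,0,0],[0.87,-0.1,0.01,0,0,0],[0.98,-0.1,0.01,0,0,0]]

```text
time_s: 27.45
eef_pos: [0.5781, 0.1443, 0.0202]
tcp_rot: [[0.15, 0.989, 0.004], [0.989, -0.15, 0.002], [0.002, 0.004, -1.0]]
contact_force: [-0.3, 0.1, -0.3]
gripper_width: 0.0005
```

```bash
python3 st.py; python3 shot.py p side
cat > gap.py <<'E'
import sys
from h import *
pb=np.load("pose.npz")["pb"]
f=load("side",sys.argv[1]); g=cv2.cvtColor(f["pixels"],cv2.COLOR_RGB2GRAY).astype(np.float32)
xs=np.arange(62,88,1.)
for y0,y1 in ((-136,-118),(-118,-100),(-100,-82),(-82,-64),(-20,20),(60,78),(78,96),(96,114),(114,132)):
    acc=0
    for y in np.linspace(y0,y1,25):
        uv=proj(f,tf(pb,np.c_[xs,np.full_like(xs,y),np.full_like(xs,32)]/1e3)).astype(np.float32)
        acc=acc+cv2.remap(g,uv[None,:,0].copy(),uv[None,:,1].copy(),cv2.INTER_LINEAR)[0]
    print(y0,(acc/25).round().astype(int))
E
python3 gap.py p
```

```text
t 27.45 board mm [26.4 99.3 20.2] F board [-0.3  0.1 -0.3] w 0.0005 toolx yaw in board deg 90.09 tilt [0.004  0.0016] qd 23.8
-136 [89 89 89 90 91 91 90 89 89 90 90 89 88 87 86 83 76 72 71 70 63 51 38 31
 29 30]
-118 [88 88 88 88 89 90 90 89 89 89 89 89 88 88 88 84 76 71 71 69 62 50 37 30
 30 31]
-100 [88 87 88 88 89 88 88 88 88 88 89 89 88 86 83 80 74 71 73 74 67 52 38 31
 30 31]
-82 [87 86 87 87 87 87 87 87 88 89 89 89 88 87 84 79 74 72 71 68 60 48 37 31
 30 30]
-20 [87 86 86 85 86 87 88 88 88 89 89 89 90 88 82 69 52 37 29 27 26 26 28 30
 30 31]
60 [ 92  91  90  90  91  91  91  92  92  91  92  93  93  93  96 103 113 126
 139 140 123  97  74  66  68  70]
78 [ 95  92  91  91  91  92  94 100 112 127 145 161 174 181 176 158 140 136
 140 140 122  94  73  64  65  70]
96 [91 91 91 92 93 92 92 92 92 92 93 95 95 94 94 93 93 92 91 92 93 92 91 90
 90 91]
114 [83 84 83 83 83 83 83 82 81 82 83 83 83 84 84 84 83 82 82 82 82 83 83 83
 82 82]
```

View pics/p_side.png

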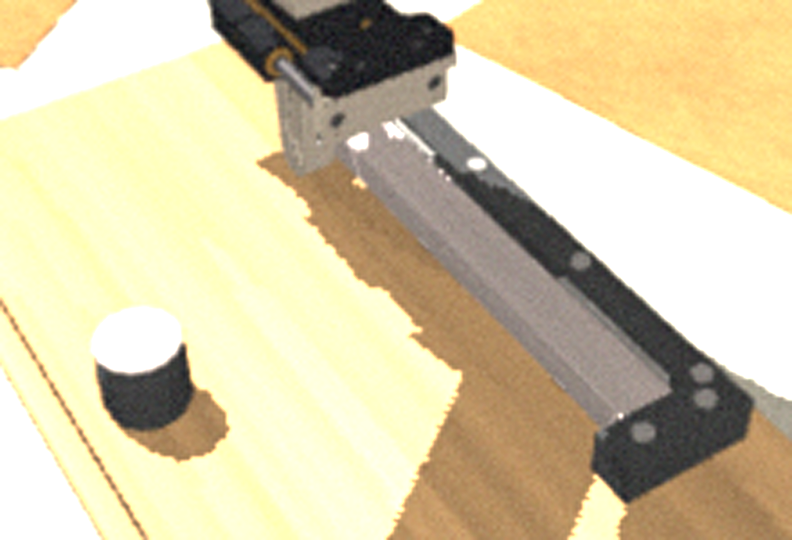

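play_rows:
  increments:
    - [[-0.01,0.015,0,0,0,0],[-0.01,0.03,0,0,0,0],[-0.01,0.04,0,0,0,0],[-0.01,0.047,0,0,0,0],[-0.01,0.05,0,0,0,0],[-0.01,0.053,0,0,0,0],[-0.01,0.056,0,0,0,0],[-0.01,0.056,0,0,0,0]]

```text
time_s: 28.17
eef_pos: [0.5873, 0.1362, 0.0195]
tcp_rot: [[0.152, 0.988, 0.0], [0.988, -0.152, -0.0], [-0.0, 0.0, -1.0]]
contact_force: [0.2, 0.8, -1.3]
gripper_width: 0.0003
```

```bash
python3 st.py
```

```text
t 28.17 board mm [36.8 92.6 19.5] F board [ 0.   0.8 -1.3] w 0.0003 toolx yaw in board deg 89.96 tilt [ 0. -0.] qd 0.3
```

play_rows:
  increments:
    - [[0,0.004,0,0,0,0],[0,0.008,0,0,0,0],[0,0.011,0,0,0,0],[0,0.014,0,0,0,0],[0,0.017,0,0,0,0],[0,0.02,0,0,0,0],[0,0.02,0,0,0,0],[0,0.02,0,0,0,0]]

```text
time_s: 28.83
eef_pos: [0.5901, 0.1363, 0.0193]
tcp_rot: [[0.151, 0.989, -0.002], [0.989, -0.151, 0.0], [-0.0, -0.002, -1.0]]
contact_force: [-4.9, 1.1, 4.4]
gripper_width: 0.0006
```

```bash
python3 st.py
```

```text
t 28.83 board mm [39.5 93.2 19.3] F board [-5.1  0.3  4.4] w 0.0006 toolx yaw in board deg 90.02 tilt [-0.002   0.0001] qd 0.1
```

play_rows:
  increments:
    - [[0,0.004,-0.003,0,0,0],[0,0.008,-0.006,0,0,0],[0,0.012,-0.009,0,0,0],[0,0.016,-0.01,0,0,0],[0,0.02,-0.011,0,0,0],[0,0.022,-0.011,0,0,0],[0,0.022,-0.011,0,0,0],[0,0.022,-0.011,0,0,0]]

```text
time_s: 29.5
eef_pos: [0.59, 0.1363, 0.0195]
tcp_rot: [[0.151, 0.988, -0.011], [0.989, -0.151, 0.001], [-0.001, -0.011, -1.0]]
contact_force: [-12.0, 3.2, 0.4]
gripper_width: 0.0004
```

```bash
python3 st.py
```

```text
t 29.5 board mm [39.5 93.2 19.5] F board [-12.3   1.4   0.4] w 0.0004 toolx yaw in board deg 90.03 tilt [-0.0111  0.0007] qd 0.1
```

play_rows:
  increments:
    - [[0,-0.04,0,0,0,0],[0,-0.08,0.01,0,0,0],[-0.08,-0.09,0.01,0,0,0],[-0.2,-0.09,0.01,0,0,0],[-0.35,-0.09,0.01,0,0,0],[-0.44,-0.09,0.01,0,0,0],[-0.465,-0.08,0.01,0,0,0],[-0.465,-0.06,0.01,0,0,0]]

```text
time_s: 30.17
eef_pos: [0.57, 0.044, 0.02]
tcp_rot: [[0.154, 0.988, 0.001], [0.988, -0.154, -0.0], [-0.0, 0.001, -1.0]]
contact_force: [0.8, 0.3, -0.5]
gripper_width: 0.0001
```

```bash
python3 st.py; python3 shot.py q side; python3 gap.py q
```

```text
t 30.17 board mm [33.6 -1.1 20. ] F board [ 0.8  0.5 -0.5] w 0.0001 toolx yaw in board deg 89.87 tilt [ 0.0014 -0.0003] qd 8.5
-136 [88 89 89 90 91 91 90 89 88 89 90 90 88 87 85 81 75 72 71 70 64 51 39 31
 29 29]
-118 [87 88 88 89 90 89 88 87 88 89 89 89 88 88 88 85 78 72 71 69 61 49 38 31
 30 30]
-100 [88 87 88 88 88 89 88 88 88 89 89 89 87 86 85 81 75 72 74 73 65 51 38 31
 31 32]
-82 [87 86 86 87 88 88 87 87 87 88 88 87 87 87 84 80 75 71 70 69 62 49 37 31
 30 30]
-20 [87 87 86 86 85 81 76 70 65 61 60 60 60 60 59 59 59 59 59 58 58 58 58 58
 58 59]
60 [45 49 52 55 57 54 50 47 44 39 33 26 20 18 21 28 38 47 51 50 43 33 22 17
 15 14]
78 [31 31 33 34 35 34 33 32 32 31 28 24 22 21 23 29 37 47 52 52 45 35 25 18
 15 13]
96 [29 30 31 32 33 33 33 32 30 30 29 29 30 32 35 39 45 52 56 56 51 41 30 21
 15 13]
114 [33 34 34 34 34 33 32 32 33 32 33 34 35 37 42 50 56 61 62 58 51 41 31 23
 17 13]
```

play_rows:
  increments:
    - [[0,0.008,0,0,0,0],[0,0.016,0,0,0,0],[0,0.022,-0.002,0,0,0],[0,0.028,-0.004,0,0,0],[0,0.034,-0.006,0,0,0],[0,0.04,-0.008,0,0,0],[0,0.044,-0.008,0,0,0],[0,0.044,-0.008,0,0,0]]

```text
time_s: 30.88
eef_pos: [0.5764, 0.0449, 0.0208]
tcp_rot: [[0.151, 0.989, -0.004], [0.989, -0.151, 0.001], [0.001, -0.004, -1.0]]
contact_force: [-5.8, 2.9, 1.1]
gripper_width: 0.0003
```

```bash
python3 st.py
```

```text
t 30.88 board mm [39.8  0.8 20.8] F board [-6.1  2.   1.1] w 0.0003 toolx yaw in board deg 90.02 tilt [-0.0041  0.0012] qd 0.3
```

play_rows:
  increments:
    - [[0,0.004,-0.002,0,0,0],[0,0.008,-0.004,0,0,0],[0,0.012,-0.006,0,0,0],[0,0.016,-0.008,0,0,0],[0,0.02,-0.009,0,0,0],[0,0.022,-0.009,0,0,0],[0,0.022,-0.009,0,0,0],[0,0.022,-0.009,0,0,0]]

```text
time_s: 31.55
eef_pos: [0.5764, 0.0449, 0.0209]
tcp_rot: [[0.151, 0.988, -0.013], [0.989, -0.151, 0.002], [0.0, -0.013, -1.0]]
contact_force: [-11.2, 4.0, 1.7]
gripper_width: 0.0007
```

```bash
python3 st.py
```

```text
t 31.55 board mm [39.8  0.8 20.9] F board [-11.6   2.2   1.7] w 0.0007 toolx yaw in board deg 90.04 tilt [-0.0128  0.0023] qd 0.1
```

play_rows:
  increments:
    - [[0,-0.05,0,0,0,0],[0,-0.11,0.005,0,0,0],[0.12,-0.125,0.01,0,0,0],[0.3,-0.125,0.01,0,0,0],[0.5,-0.125,0.01,0,0,0],[0.7,-0.125,0.01,0,0,0],[0.88,-0.125,0.01,0,0,0],[0.97,-0.125,0.01,0,0,0]]

```text
time_s: 32.22
eef_pos: [0.5881, 0.2431, 0.0215]
tcp_rot: [[0.149, 0.989, 0.002], [0.989, -0.149, 0.001], [0.002, 0.002, -1.0]]
contact_force: [-0.5, -0.3, -0.0]
gripper_width: 0.0003
```

play_rows:
  increments:
    - [[0,0.0,0,0,0,0],[0,0.03,0.005,0,0,0],[0,0.08,0.01,0,0,0],[0,0.13,0.01,0,0,0],[0,0.16,0.01,0,0,0],[0,0.175,0.01,0,0,0],[-0.02,0.175,0.01,0,0,0],[-0.04,0.175,0.01,0,0,0]]

```text
time_s: 32.88
eef_pos: [0.6208, 0.2247, 0.0189]
tcp_rot: [[0.152, 0.988, -0.0], [0.988, -0.152, -0.0], [-0.0, -0.0, -1.0]]
contact_force: [-0.4, -0.4, -0.4]
gripper_width: 0.0003
```

```bash
python3 st.py; python3 shot.py r side; python3 gap.py r
```

```text
t 32.88 board mm [ 56.4 185.2  18.9] F board [-0.4 -0.4 -0.4] w 0.0003 toolx yaw in board deg 89.96 tilt [-0.0004 -0.0001] qd 4.8
-136 [89 89 90 90 91 90 90 89 90 91 91 90 89 89 88 83 77 73 72 71 64 51 38 31
 30 31]
-118 [88 89 89 90 90 91 90 90 90 90 90 89 89 88 88 86 78 73 71 70 62 49 37 31
 30 30]
-100 [90 89 89 89 89 89 88 88 88 88 89 89 88 88 86 82 76 72 74 74 65 51 38 31
 30 31]
-82 [189 184 180 178 176 171 164 157 152 150 147 142 136 131 123 110  93  80
  74  69  60  47  36  32  31  31]
-20 [87 87 87 87 87 87 88 89 89 89 90 90 90 88 82 69 52 38 29 26 26 27 27 29
 30 31]
60 [93 93 93 93 93 92 92 93 93 92 92 92 92 91 88 83 77 73 71 66 57 46 37 32
 31 30]
78 [95 94 93 92 92 92 92 93 93 93 92 92 92 92 89 83 78 75 72 66 57 46 38 32
 31 31]
96 [94 94 94 94 94 93 93 93 94 94 94 94 94 93 89 83 76 72 69 64 55 43 35 32
 32 32]
114 [94 94 94 94 94 93 93 93 93 93 93 93 93 92 88 82 76 72 69 62 52 41 34 31
 31 31]
```

View pics/r_side.png

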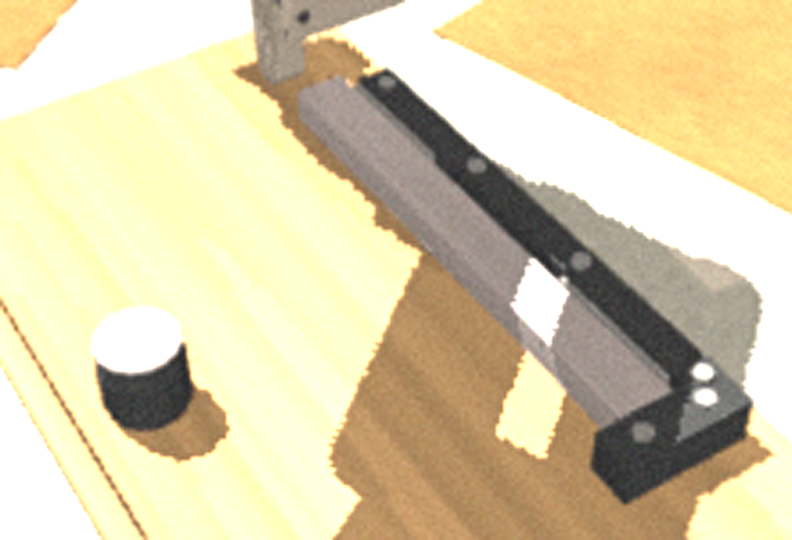

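play_rows:
  increments:
    - [[-0.01,0.006,0,0,0,0],[-0.025,0.012,0,0,0,0],[-0.04,0.018,0,0,0,0],[-0.055,0.018,0,0,0,0],[-0.067,0.018,0,0,0,0],[-0.077,0.018,0,0,0,0],[-0.085,0.018,0,0,0,0],[-0.085,0.018,0,0,0,0]]

```text
time_s: 33.6
eef_pos: [0.6216, 0.208, 0.0191]
tcp_rot: [[0.151, 0.988, -0.0], [0.988, -0.151, -0.0], [-0.0, -0.0, -1.0]]
contact_force: [0.1, -1.0, -0.0]
gripper_width: 0.0008
```

```bash
python3 st.py
```

```text
t 33.6 board mm [ 59.8 168.8  19.1] F board [ 0.2 -1.  -0. ] w 0.0008 toolx yaw in board deg 90.0 tilt [-0.0001 -0.0001] qd 0.4
```

play_rows:
  increments:
    - [[-0.004,0,0,0,0,0],[-0.008,0,0,0,0,0],[-0.012,0,0,0,0,0],[-0.016,0,0,0,0,0],[-0.02,0,0,0,0,0],[-0.022,0,0,0,0,0],[-0.022,0,0,0,0,0],[-0.022,0,0,0,0,0]]

```text
time_s: 34.27
eef_pos: [0.621, 0.2044, 0.0191]
tcp_rot: [[0.151, 0.988, 0.0], [0.988, -0.151, 0.001], [0.001, 0.0, -1.0]]
contact_force: [-0.0, 3.9, -0.3]
gripper_width: 0.0007
```

```bash
python3 st.py
```

```text
t 34.27 board mm [ 59.8 165.1  19.1] F board [-0.6  3.9 -0.3] w 0.0007 toolx yaw in board deg 90.01 tilt [0.0002 0.0006] qd 0.1
```

play_rows:
  increments:
    - [[-0.003,0,0,0,0,0],[-0.006,0,0,0,0,0],[-0.009,0,0,0,0,0],[-0.012,0,0,0,0,0],[-0.014,0,0,0,0,0],[-0.014,0,0,0,0,0],[-0.014,0,0,0,0,0],[-0.014,0,0,0,0,0]]

```text
time_s: 34.93
eef_pos: [0.6211, 0.2042, 0.0193]
tcp_rot: [[0.151, 0.988, 0.002], [0.988, -0.151, 0.004], [0.004, 0.001, -1.0]]
contact_force: [0.6, 11.0, -1.5]
gripper_width: 0.0004
```

```bash
python3 st.py
```

```text
t 34.93 board mm [ 59.8 165.   19.3] F board [-1.  11.  -1.5] w 0.0004 toolx yaw in board deg 90.01 tilt [0.0018 0.0042] qd 0.1
```

play_rows:
  increments:
    - [[-0.002,0,0,0,0,0],[-0.004,0,0,0,0,0],[-0.006,0,0,0,0,0],[-0.006,0,0,0,0,0],[-0.006,0,0,0,0,0],[-0.006,0,0,0,0,0],[-0.006,0,0,0,0,0],[-0.006,0,0,0,0,0]]

```text
time_s: 35.6
eef_pos: [0.621, 0.2042, 0.0195]
tcp_rot: [[0.151, 0.988, 0.002], [0.988, -0.151, 0.006], [0.006, 0.002, -1.0]]
contact_force: [2.1, 15.0, -1.5]
gripper_width: 0.0004
```

```bash
python3 st.py; python3 shot.py s side; python3 gap.py s
```

```text
t 35.6 board mm [ 59.8 164.9  19.5] F board [-0.2 15.1 -1.5] w 0.0004 toolx yaw in board deg 90.01 tilt [0.0025 0.0058] qd 0.1
-136 [90 90 90 90 91 92 91 90 90 90 91 91 90 89 87 83 77 73 72 71 65 51 37 31
 30 30]
-118 [110 109 108 103  97  92  91  90  90  90  89  89  88  88  88  85  77  72
  71  69  62  51  38  31  30  30]
-100 [198 197 197 197 197 195 189 183 180 179 176 169 160 152 144 131 113  98
  97  97  87  65  46  35  32  32]
-82 [127 131 134 139 145 152 157 161 163 166 169 170 173 176 174 159 139 131
 142 151 135 101  67  51  47  49]
-20 [87 87 87 87 87 87 88 89 90 90 90 90 90 89 83 71 55 41 31 26 26 27 28 30
 31 31]
60 [92 92 92 92 93 93 93 93 92 92 94 94 93 91 87 82 77 74 71 66 57 47 37 32
 31 32]
78 [93 93 92 93 94 95 95 94 94 95 95 94 93 92 89 84 79 76 74 69 58 46 36 32
 31 31]
96 [94 94 95 95 94 94 94 94 94 94 94 94 94 93 91 86 77 73 70 64 54 43 35 32
 31 31]
114 [95 96 95 95 95 94 94 94 93 94 93 93 94 93 90 85 79 73 69 62 53 43 35 31
 31 31]
```

Wrist force is about 15 N, which leaves roughly 10-13 N on the stop after bed friction. Now I'll back off straight and clear the bar.

play_rows:
  increments:
    - [[0.01,0,0,0,0,0],[0.025,0,0,0,0,0],[0.06,0,0,0,0,0],[0.12,0,0,0,0,0],[0.17,0,-0.05,0,0,0],[0.17,0,-0.2,0,0,0],[0.17,0,-0.38,0,0,0],[0.17,0,-0.5,0,0,0]]

```text
time_s: 36.32
eef_pos: [0.6263, 0.2345, 0.1217]
tcp_rot: [[0.151, 0.989, 0.002], [0.989, -0.151, 0.0], [0.0, 0.002, -1.0]]
contact_force: [0.6, 0.1, 0.4]
gripper_width: 0.0006
```

play_rows:
  increments:
    - [[0.05,-0.1,-0.05,0,0,0],[0.1,-0.25,-0.1,0,0,0],[0.2,-0.42,-0.1,0,0,0],[0.3,-0.6,-0.1,0,0,0],[0.4,-0.77,-0.1,0,0,0],[0.5,-0.9,-0.1,0,0,0],[0.5,-0.97,-0.1,0,0,0],[0.5,-1,-0.1,0,0,0]]

```text
time_s: 36.98
eef_pos: [0.4406, 0.364, 0.1392]
tcp_rot: [[0.148, 0.989, -0.001], [0.989, -0.148, -0.001], [-0.001, -0.0, -1.0]]
contact_force: [1.0, -0.4, -0.0]
gripper_width: 0.0003
```

```bash
python3 st.py; python3 shot.py t side scene; python3 gap.py t; python3 - <<'E'
import numpy as np,cv2
cv2.imwrite("pics/t_full.png",np.load("t_scene.npz")["pixels"][:,:,::-1])
E
```

```text
t 36.98 board mm [-142.7  295.6  139.2] F board [ 1.1 -0.3 -0. ] w 0.0003 toolx yaw in board deg 90.2 tilt [-0.0006 -0.0005] qd 5.8
-136 [185 185 186 187 189 189 187 186 187 188 189 188 187 185 178 158 130 117
 127 142 133  99  62  48  52  61]
-118 [184 185 186 187 188 188 187 186 186 187 187 186 185 186 185 172 139 120
 128 138 125  94  62  50  53  60]
-100 [184 184 185 186 187 187 185 184 184 185 186 185 183 181 174 158 136 127
 143 151 134  97  64  50  55  62]
-82 [183 182 183 184 186 185 184 183 184 185 185 185 184 181 171 149 127 119
 129 138 124  92  62  51  54  61]
-20 [184 183 182 181 182 183 184 186 186 187 187 188 188 184 171 139  98  62
  39  30  29  32  38  48  58  63]
60 [192 192 191 191 191 191 192 192 192 191 193 193 191 183 168 146 130 126
 131 130 114  89  69  61  62  65]
78 [194 193 193 193 193 193 193 193 193 193 194 195 196 193 181 157 136 132
 136 133 113  85  64  56  58  63]
96 [197 197 196 196 194 194 194 194 194 194 194 193 192 188 176 158 141 139
 141 130 107  80  62  55  57  62]
114 [196 196 196 197 197 196 195 194 194 194 194 194 190 182 166 147 133 129
 132 121  98  74  59  58  61  63]
```

View pics/t_side.png

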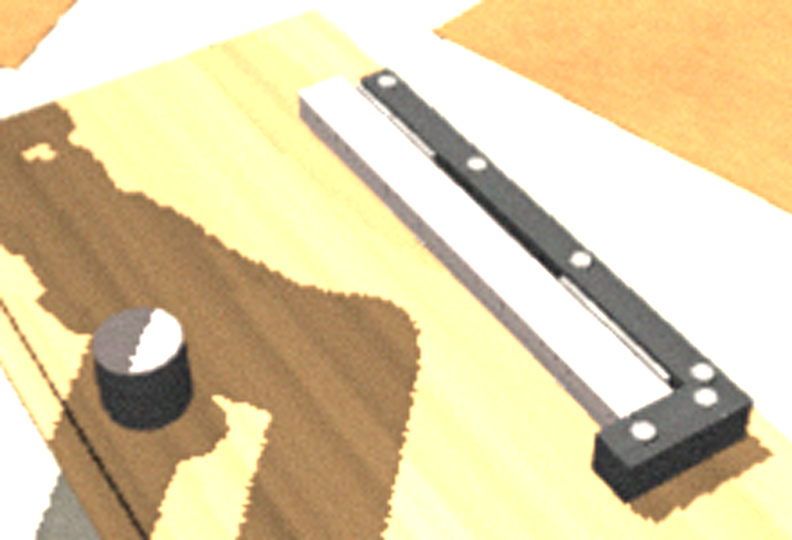

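View pics/t_full.png

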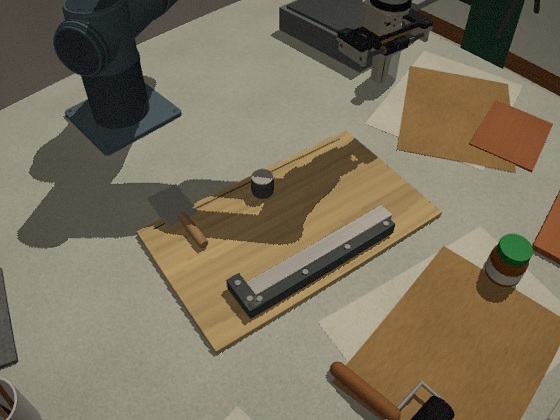

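The side view shows the bar's rail edge at the same offset along both pads (edge sample about 15-16 at every y) and its head against the stop. The tin is still at scene pixel (262,185) and the knife at (180,215). Handing in.

```bash
python3 -c "
from workcell import env
print(env.close_job())"
```

```text
the job is handed in; nothing more can be done
None
```

The job is handed in at about 37 s. The bar lies flush on both pads and its head bears on the end stop.

**First pass:** I straightened the bar and moved it near the rail. I then leaned on it opposite the near pad (12 N at the wrist) and the far pad (13 N), and pushed it to the stop (14 N). The side camera then showed the near end about 3–4 mm off its pad, because the far lean had swung it back.

**Second pass:** I redid the sequence in the same order: near pad 12 N, far pad 12 N, a mid-bar press of 12 N, and the free end to the stop. That last push read 15 N at the wrist, which I estimate left 10–13 N on the stop after friction. My highest reading was 15 N, but I only read the force at the end of each move.

**Last checks:**
- **Pads:** the finger met the bar at 40.0, 39.8 and 39.5 mm at the near pad, middle and far pad, so the three points are in line. The 0.5 mm drift is within the error of my board estimate. The side-view gap profile was the same on both pads, during the stop push and after backing off.
- **Stop:** the bar did not move as the end-push force rose from 4 to 15 N.
- **Flatness:** the bar looked flat on the bed in the pictures; I did not measure it.
- **Surroundings:** the tin and knife look unmoved in the last picture, and the arm was clear of everything.

Pad and stop forces are inferred from the wrist force, so they are good only to a few newtons.

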